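# Shut down the wax station and set the mould plates to drain

## Robot

A 7-joint arm with a two-finger parallel gripper is mounted at the origin on the work surface. World frame = base frame: x ahead of the robot, y to its left, z up, the work surface at z = 0. Lengths are in m, angles in rad, forces in N, time in s.
With the tool pointing down it reaches from about 0.35 to 0.9 m from the base axis. Payload 8.1 kg.
Tool frame: the origin (TCP) lies at the centre of the arm's flange, where the gripper is bolted on; the fingertips stand 178 mm ahead of it and the grasp point (between the pads) lies 159 mm ahead of it; x points along the fingers, z is the direction in which the jaws open and shut, and the axes are right-handed (so a half turn about x gives the same grasp; the last joint's range is limited). The gripper opens to 92 mm and grips with 3 to 60 N. Pads are 19 mm wide; open, the fingers measure 130 mm over their backs; the gripper's body (75 mm by 190 mm) begins 47 mm behind the grasp point.
Start: joints at [1.097, 0.434, 0.025, 1.573, -0.012, 1.134, -0.075], TCP at [0.226, -0.583, 0.405] pointing down, gripper open.
Joint ranges: [-2.62, 2.62], [-0.44, 2.09], [-1.27, 1.32], [0.08, 2.57], [-1.32, 4.46], [0.12, 2], [-2.74, 2.74]. Speed limits (rad/s): [2.22, 2.22, 3.01, 3.01, 3.14, 3.14, 3.14].

## Interface

Orientations are given as a rotation vector (axis times angle).
In Python, from cell import arm, get_image, search_frame, pinpoint gives the robot as it stands.
- The arm moves only by the tool arm_command, never from a script. Its argument "motion" is a list of rows, each a list of 7 numbers: the finger opening in mm, from 0 to 91.8, then the shift along the tool's x, y, z in mm, then the turn, a rotation vector about the tool's x, y, z in degrees. In form: [[fingers, x, y, z, ax, ay, az], ...]. A call has 1 to 5 rows; each row shifts and turns the commanded pose from where the row before left it, along the tool's axes as they then stand; what a row does not reach is not made up. A row lasts 1/8 s, in which the tool goes at most 62.5 mm and 10.7 degrees, less where a joint would pass 70% of its speed; a pose out of reach is approached as far as the arm can. A call with a gripper value outside its range is refused whole. The fingers move at their own pace and stop on an object; "newtons" is the grip in N (left out, the last holds). Time passes only in rows, so rows that do not move let the fingers close. It gives the time, the measured TCP pose, the force and the opening at its end, in the units of the state.
- arm.observe(): the state, without advancing time (a new reading comes with each control period).
- get_image(name): name is "scene" or "top" or "wrist"; returns a dict with "frame" (384x512x3 uint8, red, green, blue), "range_z" (384x512 float32, m along the optical axis (not along the pixel's ray), 0 where there is no reading), "K" (3x3 intrinsics, pixels), "origin" and "rotation" of the camera in the world; the wrist camera has in their place "tool_from_camera" (4x4, takes a point from camera to tool coordinates, whose origin is the TCP and whose axes are the tool frame's). Camera axes: x right, y down, z forward; pixel columns grow to the right and rows downward; lengths in m; the calibration is good to about 2 mm. A picture is of the moment at which its call begins: read the wrist's pose just before it.
- arm.sign_off(): hands the job in, once; it reports no verdict.
Trained networks look in the newest picture that a camera, given by its name, has taken for a name from the list of things; names that differ only in an ending like _2 or _b are one class to them, and where a whole thing is asked for, a point or a joint stands for the part that bears it (a point fixed in the world has none). Each returns a list of dicts, best first, with "p" (0 to 1); they miss things now and then, are a little off and sometimes report something else, mostly with a low value. They report only what shows in the picture. A call takes as long as a camera call. They do not tell look-alikes from the thing itself.
- search_frame(camera, target): "point" ([x, y, z] in m, in world coordinates, good to about 4 mm: the middle of the surface that is visible of it).
- pinpoint(camera, target): "point" ([x, y, z] in m, in world coordinates, good to about 4 mm: a listed point, or the origin of a listed thing).
The state is a dict: "clock": time; "joints": joint angles; "dq": joint speeds; "joint_efforts": joint torques, N m; "position": TCP position; "ee_rot": TCP orientation; "force": force on the tool from outside, world axes, zero at the start; "ft_torque": the same for the moment, N m; "width": opening from 0.0 (shut) to 1.0 (fully open).
Only numpy, scipy, OpenCV 4.12 (cv2) and the standard library are available. Lean on these libraries where they do the work, as an engineer would, in place of code of your own. Each camera call takes 0.05 s, during which the arm holds its last target. There are 200 camera calls.

## Task

Shut the wax station down: first, with the pouring pot still on the hot plate, turn the regulator fully anticlockwise to off; then, keeping it upright, stand the pot on the middle of the cork mat and put its lid properly on. Take every mould plate out of the cooling trough and lean it in the draining stand to drip, the plates side by side, each with its foot in the channel against the front lip, its smooth back resting on the backboard and its grooved face towards you. Do not disturb the other things on the table.

Things in the scene. Friction and masses are not known exactly. Their poses are not given: they have to be found in the camera images.
- hotplate: electric hot plate, white body 300 x 200 mm; fixed. Origin under its centre at table height; its +x runs from the control deck (near end) to the round cast-iron disc (far end). Deck top 55 mm above the table
- disc (a point): centre of the top face of the hot plate's cast-iron disc (150 mm across), 64 mm above the table; the pot stands on it at the start
- regulator (a joint): the hot plate's rotary regulator, upright axis: 0 rad is off, its stop fully anticlockwise (seen from above); the value grows as it is turned clockwise, to 4.2 at the other stop. It stays where it is left (friction about 0.03 N m)
- regulator_grip (a point): on the regulator's axis, 92 mm above the table, 7 mm below the top of its black finger bar, 42 mm long, 14 mm wide and 32 mm high, on a 44 mm disc. Turns with the knob: its x axis lies along the bar; at 0 rad the bar lies along the hot plate's x axis, and at value q it is turned q clockwise from there
- pot: aluminium wax pouring pot, empty, about 0.3 kg, outside 100 mm across, 90 mm high, wall 3 mm. Origin under the centre of its base; z up; its handle points along its own -x
- pot_handle (a point): middle of the straight top bar of the pot's black handle, 74 mm from the pot's axis and 77 mm above its base. The bar is 16 mm wide and 14 mm high and runs along the pot's x axis, 50 to 100 mm from the axis, with a leg going down at its outer end; pinch it from above across its width
- lid: the pot's loose aluminium lid, about 0.1 kg: flange 108 mm across and 3 mm thick over a round plug 82 mm across and 8 mm deep that drops into the pot's 94 mm mouth. Origin under the centre of the plug, z up; when seated the flange rests on the rim and the origin is 82 mm above the pot's base
- lid_knob (a point): middle of the lid's round black knob, 22 mm across, which stands from 11 to 37 mm above the lid's origin; this point is 26 mm above it
- mat: round cork heat mat, 120 mm across, 6 mm thick, fixed. Origin under its centre
- trough: steel cooling trough, fixed, 100 mm (x) by 236 mm (y), walls 62 mm high, inner floor 4 mm above the table. Origin under its centre. Four stations, at -81, -27, 27 and 81 mm along its y, hold the mould plates upright between combs (about 2 mm of play each side, combs 58 mm high)
- stand: steel draining stand, fixed, 350 mm long (y). Origin under its centre at table height; its front looks along -x, to the robot. Drip channel, floor 4 mm above the table, 344 mm long inside, from the front lip (inner face x = -42 mm, top 18 mm high) to the front face (x = 0) of a 4 mm upright backboard, 90 mm high. A plate with its foot at the lip and its back on the backboard leans about 21 deg
- lip (a point): middle of the front lip's inner face, at the level of the channel floor
- board_top (a point): middle of the top edge of the backboard, on its front face, 90 mm above the table
- plate1: cast aluminium candle-mould plate, about 0.28 kg, 70 mm wide (its y), 160 mm high (its z), 10 mm thick (its x). Origin in the middle of its lower edge face. The -x face has three upright grooves, the +x face is smooth. At the start it stands upright in the trough, its grooved face towards the trough's -y end. Absent in some runs
- plate2: cast aluminium candle-mould plate, about 0.28 kg, 70 mm wide (its y), 160 mm high (its z), 10 mm thick (its x). Origin in the middle of its lower edge face. The -x face has three upright grooves, the +x face is smooth. At the start it stands upright in the trough, its grooved face towards the trough's -y end. Absent in some runs
- plate3: cast aluminium candle-mould plate, about 0.28 kg, 70 mm wide (its y), 160 mm high (its z), 10 mm thick (its x). Origin in the middle of its lower edge face. The -x face has three upright grooves, the +x face is smooth. At the start it stands upright in the trough, its grooved face towards the trough's -y end. Absent in some runs
- plate4: cast aluminium candle-mould plate, about 0.28 kg, 70 mm wide (its y), 160 mm high (its z), 10 mm thick (its x). Origin in the middle of its lower edge face. The -x face has three upright grooves, the +x face is smooth. At the start it stands upright in the trough, its grooved face towards the trough's -y end. Absent in some runs
- oil_tub: a clear plastic oil tub, 84 mm across, 45 mm high; bystander, leave alone. Origin under its centre
- brush: a wooden-handled brush, 180 mm long, lying flat; bystander, leave alone. Origin under its centre
- dye_jar: a glass jar with a red cap, 60 mm across, 85 mm high; bystander, leave alone. Origin under its centre
- wick_spool: a wooden spool, 48 mm across, 45 mm high; bystander, leave alone. Origin under its centre
- tab_tin: a small round tin, 52 mm across, 32 mm high; bystander, leave alone. Origin under its centre
There are look-alikes about, which are no part of the job. Leave any green look-alike of the plate1 alone.

How it is judged:
By the outcome, as a careful person would: the job done as asked, in the order asked, and still so for the second after the job is handed in, with the robot touching nothing.
Of plate1, plate2, plate3, plate4 only 3 to 4 are there at a start; the rules pass over those that are not, and their reading is None.
At some moment in a run one of pot, lid may be knocked a few centimetres aside while the robot is not near it.
It also fails if it takes over 210 s, if anything falls off the work surface, if the arm or the gripper's body presses on something with over 40 N, if the wrist force passes 120 N, or if a joint passes its speed limit or range.

## Working session

There is one attempt and no reset: what is moved stays moved. The work goes in short steps, Python scripts to look and compute and a tool call to move; the robot and the scene stay as the last step left them, time stands still between calls to the robot, and variables do not carry over. Pictures are saved under pics/ and viewed, about 12 in all and at most 16, crops included, and the job is handed in when it is done.

Besides the shell and the picture viewer there is one more tool, called after "Request:" as name(argument=value, ...) on one line, values as JSON. arm_command: Moves the arm, as the interface text tells. Its arguments: {"type":"object","properties":{"motion":{"type":"array"},"newtons":{"type":"number"}},"required":["motion"]}

```bash
ls; mkdir -p pics; cat > h.py <<'E'
import numpy as np, cv2
from cell import arm, get_image, search_frame, pinpoint
from scipy.spatial.transform import Rotation as R
np.set_printoptions(precision=4,suppress=True)
def save(im,n,crop=None,s=1):
    f=im["frame"][:,:,::-1]
    if crop: f=f[crop[1]:crop[3],crop[0]:crop[2]]
    cv2.imwrite(f"pics/{n}.png",cv2.resize(f,None,fx=s,fy=s,interpolation=cv2.INTER_CUBIC))
def cloud(im,st=None):
    z=im["range_z"];v,u=np.mgrid[:z.shape[0],:z.shape[1]];K=im["K"]
    P=np.stack([(u-K[0,2])/K[0,0]*z,(v-K[1,2])/K[1,1]*z,z],-1)
    if "rotation" in im: W=P@np.array(im["rotation"]).T+im["origin"]
    else:
        T=np.array(im["tool_from_camera"]);Q=P@T[:3,:3].T+T[:3,3]
        W=Q@R.from_rotvec(st["ee_rot"]).as_matrix().T+st["position"]
    W[z<=0]=np.nan
    return W
def state():
    s=arm.observe();M=R.from_rotvec(s["ee_rot"]).as_matrix()
    print("t",s["clock"],"pos",np.array(s["position"]),"F",np.array(s["force"]),"w",s["width"]);print(M)
    return s
E
python3 - <<'E'
from h import *
s=state();print(s)
for c in("scene","top"):
    im=get_image(c);save(im,c,None,1.5);print(c,im["origin"],im["rotation"],im["K"])
    np.savez(c,**im)
    for t in "hotplate disc regulator regulator_grip pot pot_handle lid lid_knob mat trough stand lip board_top plate1 oil_tub brush dye_jar wick_spool tab_tin".split():
        try: print(c,t,[(round(d["p"],2),np.round(d["point"],3).tolist()) for d in pinpoint(c,t)][:6])
        except Exception as e: print(t,e)
E
```

```text
pics
t 0.0 pos [ 0.2264 -0.5823  0.404 ] F [ 0.4908 -0.6169 -0.7916] w 1.0014285022820844
[[-0.0007  0.9321  0.3623]
 [ 0.0014  0.3623 -0.9321]
 [-1.     -0.0001 -0.0015]]
{'clock': 0.0, 'joints': array([ 1.0974,  0.4352,  0.025 ,  1.5741, -0.0116,  1.134 , -0.0751]), 'dq': array([ 0.0028, -0.0006,  0.0004, -0.0007, -0.0018, -0.0012, -0.0004]), 'joint_efforts': array([ -0.0011, -66.7854,   0.9844, -31.4461,  -0.0607,   0.0431,
         0.0001]), 'position': array([ 0.2264, -0.5823,  0.404 ]), 'ee_rot': array([ 0.9327,  1.3634, -0.9315]), 'force': array([ 0.4908, -0.6169, -0.7916]), 'ft_torque': array([-0.0465,  0.0337,  0.02  ]), 'width': 1.0014285022820844}
scene [ 1.0549 -0.7058  0.9554] [-2.2159 -0.7032  0.3379] [[436.7253   0.     253.8957]
 [  0.     436.7253 187.8115]
 [  0.       0.       1.    ]]
scene hotplate [(0.98, [0.504, -0.384, 0.0])]
scene disc []
regulator it knows: board_top, brush, disc, dye_jar, hotplate, lid, lid_knob, lip, mat, oil_tub, plate, pot, pot_handle, regulator_grip, stand, tab_tin, trough, wick_spool
scene regulator_grip [(0.68, [0.4, -0.376, 0.089])]

[... 1817 characters left out ...]
rough [(0.63, [0.437, 0.302, 0.002]), (0.38, [0.362, -0.2, 0.001])]
top stand [(0.57, [0.579, 0.012, -0.003])]
top lip [(0.86, [0.538, 0.012, 0.007]), (0.3, [0.563, -0.377, 0.065])]
top board_top [(0.56, [0.582, 0.012, 0.09]), (0.21, [0.397, -0.375, 0.09])]
top plate1 [(0.88, [0.428, 0.379, 0.0]), (0.88, [0.305, 0.459, -0.003]), (0.74, [0.44, 0.273, 0.003]), (0.68, [0.288, 0.242, -0.0]), (0.6, [0.45, 0.22, 0.002]), (0.41, [0.441, 0.08, 0.003])]
top oil_tub [(0.82, [0.742, 0.12, -0.002])]
top brush [(0.75, [0.739, -0.031, -0.003])]
top dye_jar [(0.55, [0.725, -0.168, 0.002])]
top wick_spool [(0.58, [0.58, 0.287, 0.005])]
top tab_tin [(0.66, [0.44, 0.08, 0.004]), (0.47, [0.362, -0.2, -0.001])]
```

```bash
sed -i 's/np.array(im\["rotation"\]).T/R.from_rotvec(np.array(im["rotation"]).ravel()).as_matrix().T/' h.py; python3 -c "
import numpy as np;d=np.load('top.npz');print(d['rotation'].shape)"
```

```text
(3,)
```

View pics/scene.png

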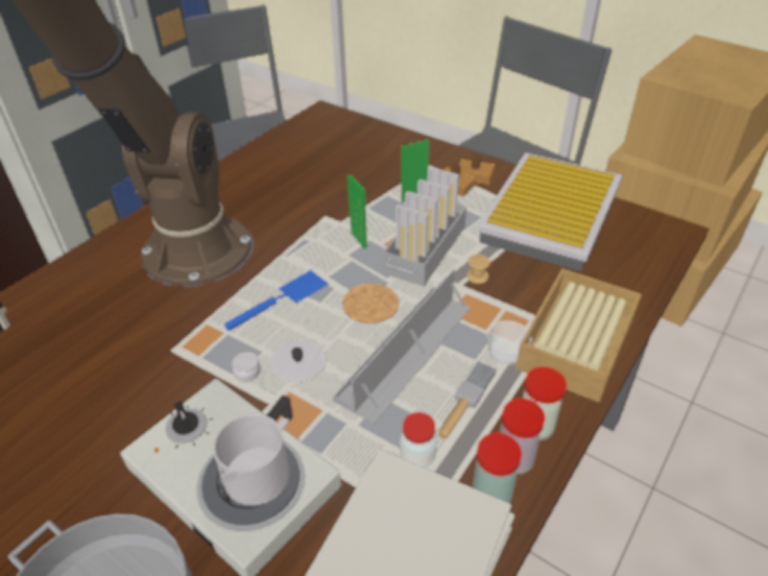

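View pics/top.png

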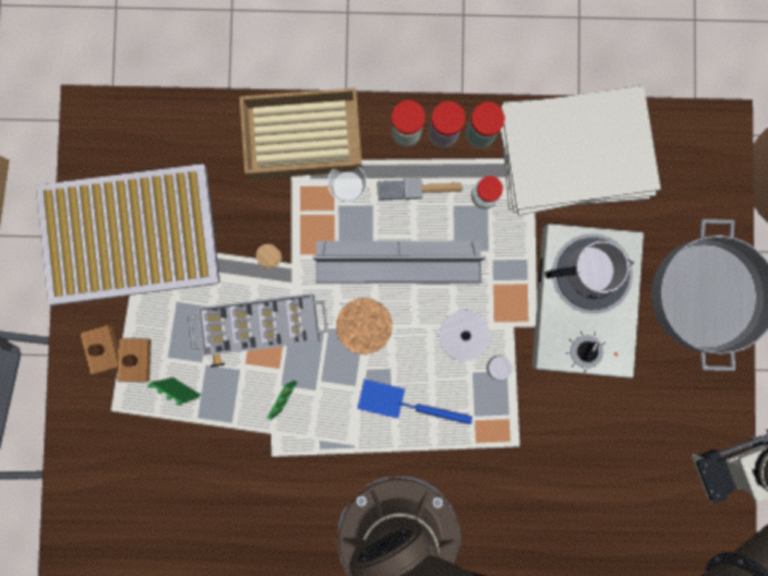

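Scene view: the four plates stand in the trough (425,215). There are two green look-alikes at (357,210) and (415,165). The pot is on the disc (250,460), lid at (298,358), mat at (370,303) and knob at (185,420). The top view agrees: trough plates at columns 213–296, row 325. 

Things that could be taken for a plate: the green ones at top (175,390) and (283,400), and the brick moulds at (100,350). I'll use the four aluminium ones in the trough.

Request:
arm_command(motion=[[91.8, 0, 59, -32, 0, 0, 0], [91.8, 0, 59, -32, 0, 0, 0], [91.8, 0, 59, -32, 0, 0, 0], [91.8, 0, 30, -20, 0, 0, 0], [91.8, 0, 0, 0, 0, 0, 0]])

```text
clock: 2.52
position: [0.3708, -0.4071, 0.405]
ee_rot: [0.928, 1.364, -0.926]
force: [-0.9, -1.0, 0.0]
width: 0.997
```

```bash
python3 - <<'E'
from h import *
d=dict(np.load('scene.npz'));t=dict(np.load('top.npz'))
f=lambda im,c,s:cv2.resize(im["frame"][c[1]:c[3],c[0]:c[2],::-1],s,interpolation=cv2.INTER_CUBIC)
a=f(d,(220,85,320,190),(400,420))
b=f(t,(120,190,225,300),(400,420))
s=state();w=get_image("wrist");np.savez("w1",**w);print(w["tool_from_camera"],w["K"])
c=w["frame"][:,:,::-1]
cv2.imwrite("pics/m1.png",np.hstack([a,b]));cv2.imwrite("pics/w1.png",c)
for tt in("regulator_grip","pot_handle","pot"): print(tt,pinpoint("wrist",tt))
# stand yaw from top cloud
W=cloud(t)
m=(abs(W[...,2]-0.09)<.012)&(abs(W[...,0]-.585)<.03)&(abs(W[...,1]-.012)<.18)
p=W[m];print("board",len(p),p.mean(0),np.polyfit(p[:,1],p[:,0],1),p[:,1].min(),p[:,1].max())
m=(W[...,2]>.14)&(W[...,2]<.18)&(abs(W[...,0]-.44)<.06)&(W[...,1]>.17)&(W[...,1]<.43)
n,l,st,ce=cv2.connectedComponentsWithStats(m.astype(np.uint8))
for i in range(1,n):
    q=W[l==i]
    if len(q)>8:
        e,V=np.linalg.eigh(np.cov(q[:,:2].T));print(len(q),q.mean(0),V[:,1],2*np.sqrt(3*e))
E
```

```text
t 2.525 pos [ 0.3708 -0.4071  0.405 ] F [-0.9356 -0.9582  0.0305] w 0.9973039672167325
[[ 0.0011  0.9299  0.3678]
 [ 0.0008  0.3678 -0.9299]
 [-1.      0.0014 -0.0004]]
[[ 0.     -0.2767  0.961   0.0201]
 [ 0.0008 -0.961  -0.2767  0.0753]
 [ 1.      0.0008  0.0002 -0.0014]
 [ 0.      0.      0.      1.    ]] [[335.5516   0.     258.2902]
 [  0.     335.5516 191.003 ]
 [  0.       0.       1.    ]]
regulator_grip [{'point': [0.3952, -0.3745, 0.0899], 'p': 0.59}]
pot_handle []
pot []
board 169 [0.5815 0.0164 0.0873] [-0.0212  0.5818] -0.16191478750383834 0.18625663850977625
82 [0.4532 0.2189 0.1593] [-0.9916 -0.1292] [0.0105 0.0752]
88 [0.443  0.2717 0.1596] [-0.9912 -0.1325] [0.0109 0.0723]
95 [0.4406 0.3254 0.159 ] [-0.9879 -0.1553] [0.011  0.0737]
101 [0.4319 0.3785 0.158 ] [-0.9876 -0.1572] [0.0108 0.0718]
```

View pics/m1.png

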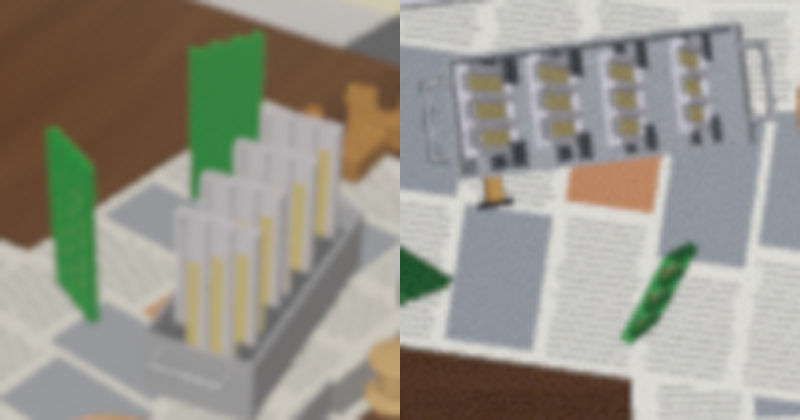

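View pics/w1.png

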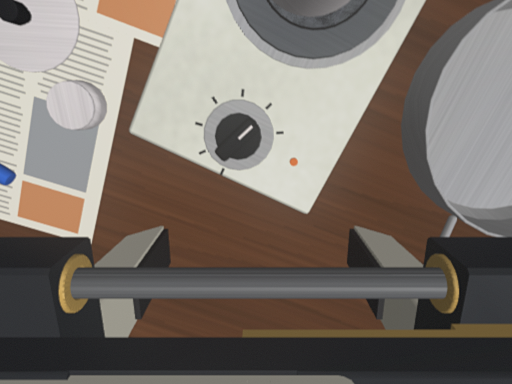

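The left crop shows the plates' grooved faces towards world −y. The wrist view shows the knob at (238,135) with a white pointer to the upper right. The ticks fit off being towards the robot, so q is about 3.7. I'll check the bar with depth.

```bash
python3 - <<'E'
from h import *
w=dict(np.load("w1.npz"));s=arm.observe();W=cloud(w,s)
z=W[...,2]
for lo,hi in((.092,.106),(.05,.058)):
    m=(z>lo)&(z<hi)&(np.hypot(W[...,0]-.398,W[...,1]+.375)<.035)
    p=W[m]
    if len(p): 
        e,V=np.linalg.eigh(np.cov(p[:,:2].T));print(lo,len(p),p.mean(0),V[:,1],2*np.sqrt(3*e), np.ptp(p@np.r_[V[:,1],0]))
m=(z>.085)&(np.hypot(W[...,0]-.398,W[...,1]+.375)<.035)
v,u=np.nonzero((z>.095)&(np.hypot(W[...,0]-.398,W[...,1]+.375)<.035));print(u.min(),u.max(),v.min(),v.max(),u.mean(),v.mean())
h=w["frame"][95:180,190:290].astype(int);b=(h.min(2)>170)
vv,uu=np.nonzero((w["frame"].min(2)>150)&m);print("white",W[vv,uu].mean(0) if len(vv) else None,len(vv))
hp=(abs(z-.055)<.006);p=W[hp][:,:2].astype(np.float32);print(cv2.minAreaRect(p))
E
```

```text
0.092 790 [ 0.3955 -0.3786  0.0982] [-0.8958  0.4445] [0.0138 0.041 ] 0.04136565066403697
0.05 526 [ 0.416  -0.36    0.0547] [-0.6439  0.7651] [0.0314 0.0725] 0.06977070016323295
0 318 120 383 150.73104085782956 319.8952856350527
white [ 0.4046 -0.3835  0.099 ] 49
((0.44315919280052185, -0.46111392974853516), (0.21736101806163788, 0.4018615782260895), 18.756372451782227)
```

Request:
arm_command(motion=[[40, 0, 0, 0, 9.6, 0, 0], [40, 0, 0, 0, 9.6, 0, 0], [40, 0, 0, 0, 9.6, 0, 0], [40, 0, 0, 0, 9.6, 0, 0], [40, 0, 0, 0, 9.6, 0, 0]])

```text
clock: 3.35
position: [0.3674, -0.4113, 0.4046]
ee_rot: [1.55, 0.946, -1.55]
force: [0.7, -0.2, -1.0]
width: 0.507
```

Request:
arm_command(motion=[[40, 0, 10, -37, 0, 0, 0], [40, 40, 0, 0, 0, 0, 0], [40, 40, 0, 0, 0, 0, 0], [40, 0, 0, 0, 0, 0, 0]])

```text
clock: 3.85
position: [0.3924, -0.3817, 0.3224]
ee_rot: [1.545, 0.955, -1.549]
force: [0.4, -0.1, 0.7]
width: 0.44
```

```bash
python3 - <<'E'
from h import *
s=state();print(s["joints"])
w=get_image("wrist");save(w,"w2");W=cloud(w,s);z=W[...,2]
m=(z>.092)&(z<.106)&(np.hypot(W[...,0]-.398,W[...,1]+.375)<.035);p=W[m]
print(len(p))
if len(p)>5:
 e,V=np.linalg.eigh(np.cov(p[:,:2].T));print(p.mean(0),V[:,1])
E
```

```text
t 3.85 pos [ 0.3924 -0.3817  0.3224] F [ 0.3989 -0.0507  0.6644] w 0.4400705054052071
[[-0.0048  0.892  -0.452 ]
 [ 0.0032 -0.452  -0.892 ]
 [-1.     -0.0057 -0.0006]]
[ 0.6097  0.3956  0.0856  1.8674 -0.0417  0.8861 -1.3246]
1317
[ 0.3995 -0.3744  0.0985] [-0.9016  0.4326]
```

Request:
arm_command(motion=[[40, 0, 3, -8, -1, 0, 0], [40, 40, 0, 0, 0, 0, 0], [40, 30, 0, 0, 0, 0, 0], [0, 0, 0, 0, 0, 0, 0], [0, 0, 0, 0, 0, 0, 0]], newtons=20)

```text
clock: 4.53
position: [0.4011, -0.3762, 0.2566]
ee_rot: [1.532, 0.959, -1.531]
force: [-0.4, -0.0, -1.2]
width: 0.27
```

Request:
arm_command(motion=[[0, 0, 0, 0, 0, 0, 0], [0, 0, 0, 0, 0, 0, 0], [0, 0, 0, 0, -10, 0, 0], [0, 0, 0, 0, -10, 0, 0], [0, 0, 0, 0, 0, 0, 0]])

```text
clock: 5.15
position: [0.4012, -0.3753, 0.2564]
ee_rot: [1.282, 1.159, -1.279]
force: [0.5, 4.8, 9.4]
width: 0.151
```

```bash
python3 - <<'E'
from h import *
s=state();print(s["joints"],s["ft_torque"])
E
```

```text
t 5.15 pos [ 0.4012 -0.3753  0.2564] F [0.4857 4.7693 9.3846] w 0.15053360267798388
[[ 0.0026  0.9953 -0.0971]
 [-0.0004 -0.0971 -0.9953]
 [-1.      0.0026  0.0002]]
[ 0.6762  0.4842 -0.0284  1.9202  0.0178  0.7351 -1.0302] [ 1.0063 -0.0646  0.0017]
```

Request:
arm_command(motion=[[0, 0, 0, 0, -10, 0, 0], [0, 0, 0, 0, -10, 0, 0], [0, 0, 0, 0, -10, 0, 0], [0, 0, 0, 0, -10, 0, 0], [0, 0, 0, 0, -10, 0, 0]])

```text
clock: 5.78
position: [0.4008, -0.3734, 0.2563]
ee_rot: [0.62, 1.482, -0.617]
force: [-3.7, 14.0, 17.1]
width: 0.146
```

Request:
arm_command(motion=[[0, 0, 0, 0, -10, 0, 0], [0, 0, 0, 0, -10, 0, 0], [0, 0, 0, 0, -10, 0, 0], [0, 0, 0, 0, -10, 0, 0], [0, 0, 0, 0, -10, 0, 0]])

```text
clock: 6.4
position: [0.3992, -0.3727, 0.2562]
ee_rot: [-0.061, 1.575, 0.066]
force: [-13.1, 16.4, 26.7]
width: 0.15
```

Request:
arm_command(motion=[[0, 0, 0, 0, -10, 0, 0], [0, 0, 0, 0, -10, 0, 0], [0, 0, 0, 0, -10, 0, 0], [0, 0, 0, 0, -10, 0, 0], [0, 0, 0, 0, -10, 0, 0]])

```text
clock: 7.02
position: [0.3979, -0.3739, 0.2559]
ee_rot: [-0.74, 1.447, 0.747]
force: [-17.4, 11.8, 26.0]
width: 0.15
```

Request:
arm_command(motion=[[0, 0, 0, 0, -10, 0, 0], [0, 0, 0, 0, -10, 0, 0], [0, 0, 0, 0, -7, 0, 0], [0, 0, 0, 0, 0, 0, 0]])

```text
clock: 7.52
position: [0.3977, -0.3748, 0.2558]
ee_rot: [-1.093, 1.283, 1.102]
force: [-18.0, 9.5, 25.5]
width: 0.15
```

```bash
python3 - <<'E'
from h import *
s=state();print(s["joints"],s["ft_torque"])
E
```

```text
t 7.525 pos [ 0.3977 -0.3748  0.2558] F [-18.0275   9.4902  25.5127] w 0.1503590593902432
[[-0.0078 -0.9884  0.1515]
 [ 0.0003  0.1515  0.9885]
 [-1.      0.0077 -0.0009]]
[ 1.2335  0.6314 -0.8281  1.8768  0.5908  0.9049  1.5348] [2.0217 3.714  0.032 ]
```

Request:
arm_command(motion=[[0, -2, 2, 1, -4, 0, 0], [0, 0, 0, 0, -4, 0, 0], [0, 0, 0, 0, 0, 0, 0]])

```text
clock: 7.9
position: [0.3969, -0.3748, 0.2561]
ee_rot: [-1.196, 1.219, 1.2]
force: [-3.9, -0.4, -7.0]
width: 0.155
```

```bash
python3 - <<'E'
from h import *
s=state();print(s["joints"],s["ft_torque"])
E
```

```text
t 7.9 pos [ 0.3969 -0.3748  0.2561] F [-3.8834 -0.4419 -7.0261] w 0.1552738357633276
[[-0.0036 -0.9999  0.0156]
 [ 0.0003  0.0156  0.9999]
 [-1.      0.0036  0.0003]]
[ 1.2566  0.6427 -0.8625  1.8778  0.6144  0.9138  1.6517] [-0.0102  0.947  -0.4788]
```

Request:
arm_command(motion=[[0, 0, 0, 0, -4, 0, 0], [0, 0, 0, 0, -4, 0, 0], [0, 0, 0, 0, 0, 0, 0]])

```text
clock: 8.28
position: [0.3975, -0.3749, 0.2562]
ee_rot: [-1.298, 1.15, 1.301]
force: [-2.3, -1.6, -9.9]
width: 0.181
```

```bash
python3 - <<'E'
from h import *
s=state();print(s["joints"],s["ft_torque"])
E
```

```text
t 8.275 pos [ 0.3975 -0.3749  0.2562] F [-2.255  -1.6328 -9.925 ] w 0.18106426373043547
[[-0.0021 -0.9925 -0.1226]
 [ 0.0003 -0.1226  0.9925]
 [-1.      0.0021  0.0005]]
[ 1.2759  0.6568 -0.8964  1.8756  0.6395  0.9277  1.7682] [-0.1589  0.6202 -0.7285]
```

Request:
arm_command(motion=[[60, 0, 0, 0, 0, 0, 0], [60, 0, 0, 0, 0, 0, 0], [60, 0, 0, 0, 0, 0, 0], [60, -50, 0, 0, 0, 0, 0], [60, -60, 0, 0, 0, 0, 0]])

```text
clock: 8.9
position: [0.3984, -0.3741, 0.3676]
ee_rot: [-1.301, 1.146, 1.303]
force: [0.4, -1.1, -0.1]
width: 0.641
```

Request:
arm_command(motion=[[60, -40, 0, 0, 10, 0, 0], [60, 0, 0, 0, 10, 0, 0], [60, 0, 0, 0, 10, 0, 0], [60, 0, 0, 0, 10, 0, 0], [60, 0, 0, 0, 10, 0, 0]])

```text
clock: 9.52
position: [0.3988, -0.3741, 0.4072]
ee_rot: [-0.641, 1.474, 0.639]
force: [-0.2, 0.3, -0.7]
width: 0.651
```

```bash
python3 - <<'E'
from h import *
s=state();print(s["joints"])
w=get_image("wrist");save(w,"w3");W=cloud(w,s);z=W[...,2]
m=(z>.092)&(z<.106)&(np.hypot(W[...,0]-.398,W[...,1]+.375)<.035);p=W[m]
print(len(p))
if len(p)>5:
 e,V=np.linalg.eigh(np.cov(p[:,:2].T));print(p.mean(0),V[:,1])
 vv,uu=np.nonzero((w["frame"].min(2)>150)&m);print("white",W[vv,uu].mean(0) if len(vv) else None,len(vv))
for c,t in(("top","hotplate"),("top","pot"),("top","pot_handle"),("scene","pot_handle"),("top","mat"),("scene","pot"),("top","disc")):
    get_image(c) if t in("hotplate","pot_handle","mat","pot") else 0
    print(c,t,[(round(d["p"],2),np.round(d["point"],4)) for d in pinpoint(c,t)][:2])
t=get_image("top");W=cloud(t);z=W[...,2]
m=(abs(z-.0555)<.004)&(abs(W[...,0]-.5)<.2)&(abs(W[...,1]+.38)<.14);print(m.sum(),cv2.minAreaRect(W[m][:,:2].astype(np.float32)))
# pot rim & handle
m=(z>.146)&(z<.165)&(abs(W[...,0]-.56)<.09)&(abs(W[...,1]+.38)<.1);p=W[m];print("rim",len(p),cv2.minEnclosingCircle(p[:,:2].astype(np.float32)))
m=(z>.128)&(z<.147)&(W[...,1]>-.335)&(W[...,1]<-.26)&(abs(W[...,0]-.56)<.09);p=W[m];print("handle",len(p),p.mean(0),np.polyfit(p[:,1],p[:,0],1),p[:,1].min(),p[:,1].max())
m=(z>.004)&(z<.012)&(np.hypot(W[...,0]-.44,W[...,1]-.08)<.075);p=W[m];print("mat",len(p),cv2.minEnclosingCircle(p[:,:2].astype(np.float32)),p.mean(0))
E
```

```text
t 9.525 pos [ 0.3988 -0.3741  0.4072] F [-0.1686  0.3068 -0.6758] w 0.6512895692226623
[[ 0.0009 -0.7305  0.6829]
 [-0.0006  0.6829  0.7305]
 [-1.     -0.0011  0.0002]]
[ 1.2455  0.4238 -0.8089  1.7142  0.3327  1.146   1.1609]
728
[ 0.398  -0.3728  0.0984] [-0.9976  0.0689]
white [ 0.3883 -0.3726  0.0993] 41
top hotplate [(0.74, array([ 0.5029, -0.3793,  0.0008]))]
top pot [(0.85, array([ 0.5622, -0.3771,  0.0657]))]
top pot_handle [(0.96, array([ 0.5524, -0.3072,  0.141 ]))]
scene pot_handle [(0.64, array([ 0.5544, -0.3061,  0.1371])), (0.59, array([ 0.4256, -0.1327,  0.0266]))]
top mat [(0.63, array([0.4406, 0.0796, 0.0008]))]
scene pot [(0.91, array([ 0.5633, -0.3753,  0.0642])), (0.58, array([0.4404, 0.2732, 0.0052]))]
top disc [(0.95, array([ 0.5578, -0.385 ,  0.065 ])), (0.27, array([0.4388, 0.2992, 0.0042]))]
2400 ((0.5299383401870728, -0.38799160718917847), (0.36461591720581055, 0.2618456780910492), 5.225113391876221)
rim 245 ((0.5605468153953552, -0.35990023612976074), 0.08142714947462082)
handle 65 [ 0.5574 -0.3086  0.1416] [-0.2252  0.4879] -0.3349347718968304 -0.27766265734062145
mat 858 ((0.4401405155658722, 0.08031836152076721), 0.07470112293958664) [0.4429 0.0826 0.0069]
```

View pics/w3.png

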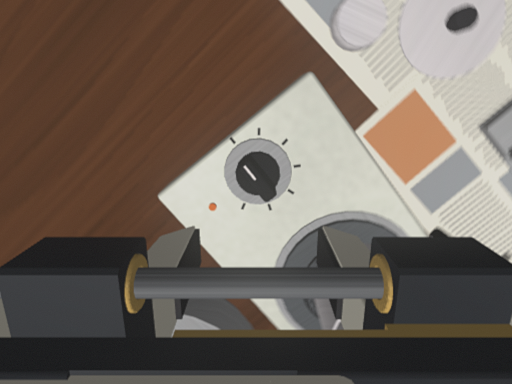

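Request:
arm_command(motion=[[60, 0, 0, 0, 9.5, 0, 0], [60, 0, 0, 0, 9.5, 0, 0], [60, 0, 0, 0, 9, 0, 0], [60, 0, 0, 0, 9, 0, 0], [60, 0, 0, 40, 0, 0, 0]])

```text
clock: 10.9
position: [0.4362, -0.3688, 0.4068]
ee_rot: [-0.136, 1.569, 0.134]
force: [0.8, -0.6, 0.1]
width: 0.653
```

Request:
arm_command(motion=[[60, 0, 20, 50, 0, 0, 0], [60, 0, 20, 50, 0, 0, 0], [60, 0, 0, 24, 0, 0, 0], [60, 0, 0, 0, 0, 0, 0]])

```text
clock: 11.4
position: [0.5543, -0.3044, 0.4064]
ee_rot: [-0.142, 1.565, 0.144]
force: [-0.9, 0.1, 0.1]
width: 0.649
```

```bash
python3 - <<'E'
from h import *
s=state();print(s["joints"])
w=get_image("wrist");save(w,"w4");W=cloud(w,s);z=W[...,2]
print([(round(d["p"],2),np.round(d["point"],4)) for d in pinpoint("wrist","pot_handle")][:2])
print([(round(d["p"],2),np.round(d["point"],4)) for d in pinpoint("wrist","pot")][:2])
m=(z>.128)&(z<.15)&(np.hypot(W[...,0]-.553,W[...,1]+.295)<.05)&(w["frame"].max(2)<90);p=W[m];print(len(p))
if len(p)>20:
  e,V=np.linalg.eigh(np.cov(p[:,:2].T));print(p.mean(0),V[:,1],2*np.sqrt(3*e))
E
```

```text
t 11.4 pos [ 0.5543 -0.3044  0.4064] F [-0.8836  0.0929  0.1394] w 0.6490173354554365
[[ 0.0006 -0.1809  0.9835]
 [ 0.0012  0.9835  0.1809]
 [-1.      0.001   0.0008]]
[ 0.8376  0.5295 -0.6484  1.5101  0.3303  1.2133  0.321 ]
[(0.95, array([ 0.5533, -0.2998,  0.1399]))]
[(0.92, array([ 0.5618, -0.3798,  0.0658]))]
1638
[ 0.551  -0.3051  0.146 ] [0.0763 0.9971] [0.0228 0.0621]
```

Request:
arm_command(motion=[[60, 40, 0, -1, 0, 0, 0], [60, 40, 0, 0, 0, 0, 0], [60, 29, 0, 0, 0, 0, 0], [60, 0, 0, 0, 0, 0, 0], [0, 0, 0, 0, 0, 0, 0]], newtons=40)

```text
clock: 12.18
position: [0.5517, -0.3066, 0.2991]
ee_rot: [-0.14, 1.565, 0.139]
force: [-0.1, 0.5, 0.2]
width: 0.588
```

Request:
arm_command(motion=[[0, 0, 0, 0, 0, 0, 0], [0, 0, 0, 0, 0, 0, 0], [0, 0, 0, 0, 0, 0, 0], [0, 0, 0, 0, 0, 0, 0]])

```text
clock: 12.68
position: [0.5518, -0.306, 0.2979]
ee_rot: [-0.141, 1.566, 0.14]
force: [-0.8, -1.7, -0.2]
width: 0.169
```

Request:
arm_command(motion=[[0, -15, 0, 0, 0, 0, 0], [0, -30, 0, 0, 0, 0, 0], [0, -40, 0, 0, 0, 0, 0], [0, -40, 0, 0, 0, 0, 0], [0, 0, 0, 0, 0, 0, 0]])

```text
clock: 13.3
position: [0.5526, -0.3056, 0.427]
ee_rot: [-0.143, 1.561, 0.138]
force: [0.6, 0.1, -3.1]
width: 0.172
```

```bash
python3 - <<'E'
from h import *
s=state();print(s["joints"],s["ft_torque"])
w=get_image("scene");save(w,"s5",None,1);W=cloud(w);np.savez("s5",**w)
for c in("scene","top"):
  if c=="top": get_image(c)
  for t in("pot","mat"):
    print(t,[(round(d["p"],2),np.round(d["point"],4)) for d in pinpoint(c,t)][:2])
E
```

```text
t 13.3 pos [ 0.5526 -0.3056  0.427 ] F [ 0.6235  0.1223 -3.0704] w 0.17201319093945505
[[ 0.0058 -0.178   0.984 ]
 [-0.0024  0.984   0.178 ]
 [-1.     -0.0034  0.0053]]
[ 0.844   0.5112 -0.6538  1.4864  0.3203  1.2459  0.3303] [ 0.1805 -0.0678  0.011 ]
pot [(0.62, array([ 0.5686, -0.3778,  0.1949]))]
mat [(0.83, array([ 0.4401,  0.0784, -0.0015]))]
pot []
mat [(0.7, array([0.4363, 0.0806, 0.0003])), (0.41, array([ 0.7391, -0.0322, -0.004 ]))]
```

View pics/s5.png

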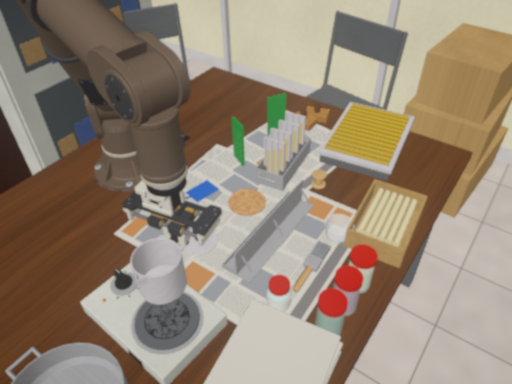

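The picture shows the pot held upright above the disc at (160,270), the mat free at (247,202) and nothing disturbed.

Request:
arm_command(motion=[[0, 0, 25, -3, 0, 0, 0], [0, 0, 45, -4, 0, 0, 0], [0, 0, 45, -4, 0, 0, 0], [0, 0, 45, -4, 0, 0, 0], [0, 0, 45, -4, 0, 0, 0]])

```text
clock: 14.22
position: [0.4959, -0.1063, 0.4221]
ee_rot: [-0.14, 1.567, 0.141]
force: [0.4, 0.8, -2.2]
width: 0.167
```

Request:
arm_command(motion=[[0, 0, 45, -4, 0, 0, 0], [0, 0, 45, -4, 0, 0, 0], [0, 0, 45, -4, 0, 0, 0], [0, 0, 45, -4, 0, 0, 0], [0, 0, 45, -4, 0, 0, 0]])

```text
clock: 14.85
position: [0.4362, 0.1114, 0.4223]
ee_rot: [-0.14, 1.567, 0.14]
force: [0.6, 0.2, -2.3]
width: 0.171
```

Request:
arm_command(motion=[[0, 0, 41, -2, 0, 0, 0], [0, 0, 0, 0, 0, 0, 0], [0, 0, 0, 0, 0, 0, 0]])

```text
clock: 15.22
position: [0.4277, 0.1497, 0.4223]
ee_rot: [-0.141, 1.567, 0.14]
force: [-0.3, -0.2, -3.0]
width: 0.174
```

```bash
python3 - <<'E'
from h import *
s=state();print(s["joints"],s["ft_torque"])
for c in("scene","top"):
  w=get_image(c)
  for t in("pot","mat","lid","lid_knob"):
    print(t,[(round(d["p"],2),np.round(d["point"],4)) for d in pinpoint(c,t)][:2])
  W=cloud(w);z=W[...,2]
  m=(z>.265)&(z<.292)&(np.hypot(W[...,0]-.44,W[...,1]-.08)<.07)&(W[...,1]<.125);p=W[m][:,:2].astype(np.float32);print("rim",len(p),cv2.minEnclosingCircle(p) if len(p) else 0)
E
```

```text
t 15.225 pos [0.4277 0.1497 0.4223] F [-0.2975 -0.1646 -3.0005] w 0.17420808238988325
[[-0.0008 -0.178   0.984 ]
 [-0.0006  0.984   0.178 ]
 [-1.     -0.0005 -0.0009]]
[ 0.2902  0.2495 -0.8816  1.8921  0.2156  1.0994 -0.4962] [ 0.0887 -0.0885  0.0515]
pot [(0.87, array([0.4386, 0.0766, 0.1864]))]
mat [(0.69, array([ 0.4396,  0.0788, -0.0015]))]
lid []
lid_knob [(0.61, array([ 0.4236, -0.1323,  0.0299]))]
rim 369 ((0.4373820722103119, 0.06951293349266052), 0.057090554386377335)
pot [(0.86, array([0.4384, 0.0779, 0.1871]))]
mat []
lid [(0.91, array([ 0.4273, -0.1284, -0.0022]))]
lid_knob [(0.68, array([ 0.5058, -0.3815, -0.0014])), (0.39, array([0.4383, 0.2724, 0.0039]))]
rim 109 ((0.4470362067222595, 0.0700821503996849), 0.053251560777425766)
```

Request:
arm_command(motion=[[0, 50, 2, 1, 0, 0, 0], [0, 50, 0, 0, 0, 0, 0], [0, 50, 0, 0, 0, 0, 0], [0, 22, 0, 0, 0, 0, 0], [0, 0, 0, 0, 0, 0, 0]])

```text
clock: 16.35
position: [0.4286, 0.152, 0.2501]
ee_rot: [-0.141, 1.567, 0.139]
force: [-0.9, -1.1, -2.5]
width: 0.168
```

Request:
arm_command(motion=[[0, 5, 0, 0, 0, 0, 0], [0, 4, 0, 0, 0, 0, 0], [0, 0, 0, 0, 0, 0, 0]])

```text
clock: 16.73
position: [0.4295, 0.1538, 0.2452]
ee_rot: [-0.141, 1.56, 0.141]
force: [-8.8, -5.7, 51.7]
width: 0.171
```

```bash
python3 - <<'E'
from h import *
state()
E
```

```text
t 16.725 pos [0.4295 0.1538 0.2452] F [-8.7758 -5.7295 51.6907] w 0.17138815123509316
[[ 0.0061 -0.1784  0.9839]
 [ 0.0004  0.984   0.1784]
 [-1.     -0.0007  0.0061]]
```

Request:
arm_command(motion=[[0, -4, 0, 0, 0, 0, 0], [0, 0, 0, 0, 0, 0, 0], [60, 0, 0, 0, 0, 0, 0], [60, 0, 0, 0, 0, 0, 0], [60, 0, 0, 0, 0, 0, 0]])

```text
clock: 17.35
position: [0.4283, 0.1522, 0.2455]
ee_rot: [-0.14, 1.567, 0.14]
force: [0.3, -0.7, -0.3]
width: 0.446
```

Request:
arm_command(motion=[[60, -30, 0, 0, 0, 0, 0], [60, -50, 0, 0, 0, 0, 0], [60, -50, 0, 0, 0, 0, 0], [60, -50, 0, 0, 0, 0, 0], [60, 0, 0, 0, 0, 0, 0]])

```text
clock: 17.98
position: [0.4289, 0.1532, 0.429]
ee_rot: [-0.139, 1.56, 0.141]
force: [1.0, 0.1, 0.0]
width: 0.655
```

```bash
python3 - <<'E'
from h import *
s=state();print(s["joints"])
for c in("scene","top","wrist"):
  w=get_image(c);save(w,"p6"+c)
  for t in("pot","pot_handle","mat","lid","lid_knob"):
    print(c,t,[(round(d["p"],2),np.round(d["point"],4)) for d in pinpoint(c,t)][:2])
E
```

```text
t 17.975 pos [0.4289 0.1532 0.429 ] F [0.9942 0.0602 0.0002] w 0.6552645478235379
[[ 0.0061 -0.1774  0.9841]
 [ 0.0014  0.9841  0.1774]
 [-1.      0.0003  0.0062]]
[ 0.2997  0.2483 -0.9001  1.8789  0.219   1.1101 -0.5044]
scene pot [(0.77, array([0.4368, 0.0903, 0.0159]))]
scene pot_handle [(0.71, array([0.4267, 0.1488, 0.0988]))]
scene mat [(0.54, array([ 0.439 ,  0.0793, -0.0012]))]
scene lid [(0.57, array([ 0.4248, -0.1309,  0.0012]))]
scene lid_knob [(0.86, array([ 0.425 , -0.133 ,  0.0282]))]
top pot [(0.98, array([0.4387, 0.0932, 0.0148]))]
top pot_handle [(0.83, array([0.4268, 0.1499, 0.0992]))]
top mat [(0.57, array([0.439 , 0.0803, 0.0022]))]
top lid [(0.82, array([ 0.43  , -0.1306, -0.0018]))]
top lid_knob [(0.7, array([ 0.4302, -0.1314,  0.0263]))]
wrist pot [(0.59, array([0.4373, 0.0863, 0.0155]))]
wrist pot_handle [(0.73, array([0.4266, 0.1508, 0.1049])), (0.7, array([0.4371, 0.2948, 0.0001]))]
wrist mat []
wrist lid []
wrist lid_knob []
```

View pics/p6scene.png

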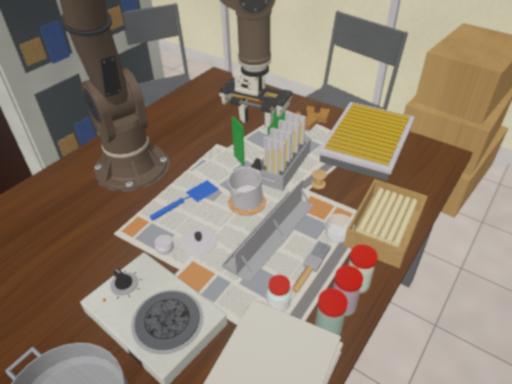

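The pot is at (245,190), shifted and slightly tilted. Its base reads z about 15 mm, so the handle is resting on the trough's wire handle. I'll re-grip it, level it and put it down with the handle turned towards the robot.

Request:
arm_command(motion=[[60, 50, -2, 0, 0, 0, 0], [60, 50, 0, 0, 0, 0, 0], [60, 50, 0, 0, 0, 0, 0], [60, 19, 0, 0, 0, 0, 0], [60, 0, 0, 0, 0, 0, 0]])

```text
clock: 19.5
position: [0.4282, 0.1502, 0.2557]
ee_rot: [-0.141, 1.569, 0.14]
force: [-0.7, 0.3, 0.7]
width: 0.652
```

Request:
arm_command(motion=[[0, 0, 0, 0, 0, 0, 0], [0, 0, 0, 0, 0, 0, 0], [0, 0, 0, 0, 0, 0, 0], [0, 0, 0, 0, 0, 0, 0], [0, 0, 0, 0, 0, 0, 0]])

```text
clock: 20.12
position: [0.4286, 0.1503, 0.2569]
ee_rot: [-0.14, 1.566, 0.14]
force: [-0.2, -0.1, -0.0]
width: 0.172
```

Request:
arm_command(motion=[[0, -20, 0, 0, 0, 0, 0], [0, -40, 0, 0, 0, 0, 0], [0, -50, -20, 0, 0, 0, 0], [0, 0, -30, 0, 0, 0, 0], [0, 0, 0, 0, 0, 0, 0]])

```text
clock: 20.75
position: [0.4378, 0.0988, 0.3667]
ee_rot: [-0.138, 1.567, 0.136]
force: [-0.2, -0.6, -2.9]
width: 0.168
```

```bash
cat >> h.py <<'E'
def pottilt(cams=("scene",),zb=None):
    s=arm.observe();M=R.from_rotvec(s["ee_rot"]).as_matrix()
    g=np.array(s["position"])+.159*M[:,0];c=g-.072*M[:,1]
    for cam in cams:
        w=get_image(cam);W=cloud(w);z=W[...,2]
        # rim ring: points near 47-50mm from axis within 12mm of top
        r=np.hypot(W[...,0]-c[0],W[...,1]-c[1]);m=(r<.062)&(r>.036)&(z>g[2]-.004)&(z<g[2]+.03)&(((W-c)@M[:,1])<.042)
        p=W[m]
        # top envelope per angle
        a=np.arctan2(p[:,1]-c[1],p[:,0]-c[0]);b=((a+np.pi)/(2*np.pi)*36).astype(int)
        q=np.array([p[b==k][np.argsort(p[b==k][:,2])[-3:]].mean(0) for k in range(36) if (b==k).sum()>3])
        A=np.c_[q[:,:2]-c[:2],np.ones(len(q))];k,*_=np.linalg.lstsq(A,q[:,2],rcond=None)
        print(cam,"n",len(q),"rim z at c",k[2],"grasp z",g[2],"slope along tooly, toolz deg",np.degrees(k[0]*M[0,1]+k[1]*M[1,1]),np.degrees(k[0]*M[0,2]+k[1]*M[1,2]),"circ",cv2.minEnclosingCircle(q[:,:2].astype(np.float32)))
E
python3 - <<'E'
from h import *
s=state();print(s["joints"],s["ft_torque"])
pottilt(("scene","top"))
w=get_image("scene");save(w,"s7",(150,60,330,240),3)
E
```

```text
t 20.75 pos [0.4378 0.0988 0.3667] F [-0.2347 -0.5716 -2.8732] w 0.16764617175574295
[[ 0.     -0.1738  0.9848]
 [-0.0016  0.9848  0.1738]
 [-1.     -0.0016 -0.0002]]
[ 0.3745  0.3107 -0.8701  1.9821  0.2878  0.9758 -0.4613] [ 0.2375 -0.0817  0.0274]
scene n 30 rim z at c 0.21483629873560792 grasp z 0.20766674551165007 slope along tooly, toolz deg 8.601236655301324 -1.9780811110444902 circ ((0.4498717486858368, 0.019212743267416954), 0.05018412694334984)
top n 8 rim z at c 0.21413712764938833 grasp z 0.20766674551165007 slope along tooly, toolz deg 10.27894511093651 -1.4007130885417078 circ ((0.4539856016635895, 0.02243812382221222), 0.048758476972579956)
```

View pics/s7.png

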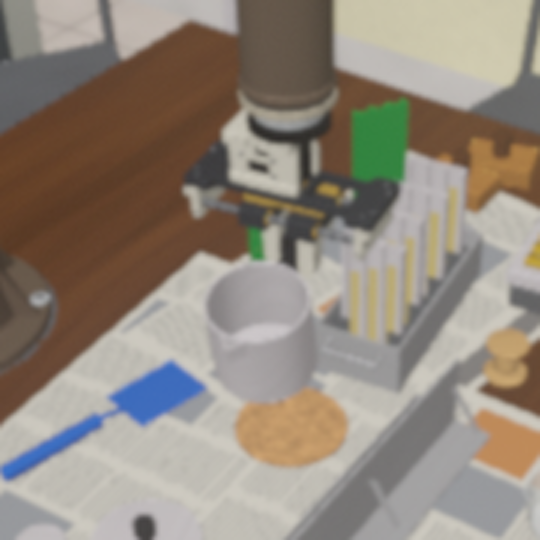

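The pot is held clear of the mat, tilted about 8.5° with the handle side high. I'll turn it by 80° and level it.

Request:
arm_command(motion=[[0, -15, -8, -36, 0, 0, 0], [0, 0, 0, -36, 0, 0, 0], [0, 0, 0, 0, -10, 0, 0], [0, 0, 0, 0, -10, 0, 0], [0, 0, 0, 0, -10, 0, 0]])

```text
clock: 21.52
position: [0.3677, 0.0813, 0.3815]
ee_rot: [-0.555, 1.499, 0.556]
force: [0.1, 0.3, -3.5]
width: 0.172
```

Request:
arm_command(motion=[[0, 0, 0, 0, -10, 0, 0], [0, 0, 0, 0, -10, 0, 0], [0, 0, 0, 0, -10, 0, 0], [0, 0, 0, 0, -10, 0, 0], [0, 0, 0, 0, -10, 0, 0]])

```text
clock: 22.15
position: [0.3677, 0.0813, 0.3815]
ee_rot: [-1.217, 1.204, 1.219]
force: [-0.5, 0.4, -3.5]
width: 0.173
```

Request:
arm_command(motion=[[0, 0, 0, 0, 0, 0, -8.5], [0, 0, 0, 0, 0, 0, 0], [0, 0, 0, 0, 0, 0, 0]])

```text
clock: 22.52
position: [0.3678, 0.0806, 0.3817]
ee_rot: [-1.278, 1.1, 1.104]
force: [0.4, -0.4, -2.2]
width: 0.172
```

```bash
python3 - <<'E'
from h import *
s=state();print(s["joints"],s["ft_torque"])
pottilt(("scene","top"))
for t in("pot","pot_handle"): print(t,[(round(d["p"],2),np.round(d["point"],4)) for c in("scene","top") for d in pinpoint(c,t)])
E
```

```text
t 22.525 pos [0.3678 0.0806 0.3817] F [ 0.3747 -0.3885 -2.2225] w 0.17172347703620525
[[ 0.1447 -0.9895 -0.0041]
 [ 0.     -0.0042  1.    ]
 [-0.9895 -0.1447 -0.0006]]
[ 0.7505  0.1453 -1.1927  2.1465  0.2673  0.8252  0.9748] [0.121  0.2254 0.012 ]
scene n 31 rim z at c 0.23978852306442552 grasp z 0.22433110148129035 slope along tooly, toolz deg 2.7106335748389165 -0.20213525535916785 circ ((0.46863171458244324, 0.08042643964290619), 0.05080097168684006)
top n 28 rim z at c 0.23890638711131001 grasp z 0.22433110148129035 slope along tooly, toolz deg 1.6532538498634999 -0.21937711718490874 circ ((0.4708138406276703, 0.08187786489725113), 0.04990823194384575)
pot [(0.59, array([0.4603, 0.0852, 0.1495])), (0.81, array([0.4637, 0.0872, 0.1515]))]
pot_handle [(0.81, array([0.3933, 0.08  , 0.2256])), (0.25, array([ 0.5816,  0.0125, -0.0014])), (0.71, array([0.3936, 0.0824, 0.2285]))]
```

Request:
arm_command(motion=[[0, -3, 17, 0, 0, 0, 0], [0, -2, 17, 0, 0, 0, 0], [0, 0, 0, 0, 0, 0, -2], [0, 0, 0, 0, 0, 0, 0]])

```text
clock: 23.32
position: [0.3336, 0.0803, 0.3817]
ee_rot: [-1.294, 1.072, 1.076]
force: [0.3, 0.1, -3.2]
width: 0.169
```

```bash
python3 - <<'E'
from h import *
s=state();print(s["joints"],s["ft_torque"])
pottilt(("scene","top"))
for t in("pot","pot_handle"): print(t,[(round(d["p"],2),np.round(d["point"],4)) for c in("scene","top") for d in pinpoint(c,t)])
E
```

```text
t 23.325 pos [0.3336 0.0803 0.3817] F [ 0.2905  0.0874 -3.1614] w 0.16868494654007987
[[ 0.1824 -0.9832 -0.0039]
 [-0.0003 -0.004   1.    ]
 [-0.9832 -0.1824 -0.001 ]]
[ 0.8432  0.0049 -1.2075  2.2188  0.1023  0.7521  1.1421] [0.1023 0.3501 0.0402]
scene n 30 rim z at c 0.24340932115124453 grasp z 0.22539276897610014 slope along tooly, toolz deg 0.3719614056103387 -0.03355798930799386 circ ((0.44010135531425476, 0.08066777139902115), 0.05108843371272087)
top n 25 rim z at c 0.24251117506451056 grasp z 0.22539276897610014 slope along tooly, toolz deg -0.19874674819419694 -0.478517202928145 circ ((0.44096115231513977, 0.08110247552394867), 0.049137938767671585)
pot [(0.82, array([0.4354, 0.0838, 0.1514])), (0.9, array([0.4381, 0.0856, 0.151 ])), (0.53, array([0.452 , 0.2188, 0.0032])), (0.24, array([ 0.7265, -0.1705,  0.0019]))]
pot_handle [(0.56, array([0.3657, 0.0793, 0.2276])), (0.77, array([0.3652, 0.0856, 0.2281]))]
```

Request:
arm_command(motion=[[0, 29, 5.5, 0, 0, 0, 0], [0, 29, 5.5, 0, 0, 0, 0], [0, 29, 5.5, 0, 0, 0, 0], [0, 29, 5.5, 0, 0, 0, 0], [0, 0, 0, 0, 0, 0, 0]])

```text
clock: 24.25
position: [0.3326, 0.0807, 0.2622]
ee_rot: [-1.293, 1.073, 1.082]
force: [0.6, -0.4, -2.7]
width: 0.169
```

```bash
python3 - <<'E'
from h import *
s=state();print(s["joints"],s["ft_torque"])
pottilt(("scene","top"))
for t in("pot","pot_handle"): print(t,[(round(d["p"],2),np.round(d["point"],4)) for c in("scene","top") for d in pinpoint(c,t)])
E
```

```text
t 24.25 pos [0.3326 0.0807 0.2622] F [ 0.5739 -0.3735 -2.7093] w 0.16931688920062363
[[ 0.1778 -0.9841 -0.0068]
 [ 0.0013 -0.0067  1.    ]
 [-0.9841 -0.1778  0.0001]]
[ 0.4077  0.2989 -0.9661  2.3985  0.7163  0.5188  0.4397] [0.1628 0.2594 0.0341]
scene n 31 rim z at c 0.12319924745913116 grasp z 0.10576874225886082 slope along tooly, toolz deg 0.664825776648498 0.18940735045448645 circ ((0.4379180073738098, 0.081782266497612), 0.05128946900367737)
top n 20 rim z at c 0.12276005344520527 grasp z 0.10576874225886082 slope along tooly, toolz deg 1.2214486708634358 0.35162571864266573 circ ((0.4401395320892334, 0.082737497985363), 0.0490899421274662)
pot [(0.89, array([0.4339, 0.0856, 0.0335])), (0.56, array([0.7372, 0.1225, 0.0035])), (0.7, array([0.4336, 0.0849, 0.0347])), (0.34, array([0.5812, 0.0138, 0.0893])), (0.3, array([ 0.401 , -0.3756,  0.0897]))]
pot_handle [(0.77, array([0.3622, 0.0824, 0.106 ])), (0.59, array([ 0.5035, -0.383 , -0.0013])), (0.44, array([ 0.4239, -0.1323,  0.0312])), (0.68, array([0.3623, 0.0842, 0.1081]))]
```

Request:
arm_command(motion=[[0, 11, 1, -2, 0, 0, 0], [0, 9, 1, 0, 0, 0, 0], [0, 0, 0, 0, 0, 0, 0]])

```text
clock: 24.92
position: [0.3351, 0.0781, 0.2438]
ee_rot: [-1.293, 1.071, 1.075]
force: [-0.9, -0.4, -2.0]
width: 0.171
```

Request:
arm_command(motion=[[0, 4, 0.7, 0, 0, 0, 0], [0, 3, 0.5, 0, 0, 0, 0], [0, 0, 0, 0, 0, 0, 0]])

```text
clock: 25.3
position: [0.3352, 0.0784, 0.2365]
ee_rot: [-1.293, 1.071, 1.076]
force: [0.3, -0.5, -1.1]
width: 0.167
```

```bash
python3 - <<'E'
from h import *
s=state()
pottilt(("scene","top"))
E
```

```text
t 25.3 pos [0.3352 0.0784 0.2365] F [ 0.3016 -0.4931 -1.122 ] w 0.16684792395206796
[[ 0.1825 -0.9832 -0.0043]
 [ 0.0008 -0.0042  1.    ]
 [-0.9832 -0.1825  0.    ]]
scene n 30 rim z at c 0.09823140191150352 grasp z 0.08016076650737852 slope along tooly, toolz deg 0.02112326271538959 -0.2124195553517777 circ ((0.4420371353626251, 0.07830800861120224), 0.05113906040787697)
top n 19 rim z at c 0.09763128458591888 grasp z 0.08016076650737852 slope along tooly, toolz deg 0.4967872752532594 -0.385422825351598 circ ((0.44342631101608276, 0.07834309339523315), 0.050122205168008804)
```

Request:
arm_command(motion=[[0, 0, 2.5, 1, 0, 0, 0], [0, 2, 0.5, 0, 0, 0, 0], [60, 0, 0, 0, 0, 0, 0], [60, 0, 0, 0, 0, 0, 0], [60, 0, 0, 0, 0, 0, 0]])

```text
clock: 26.02
position: [0.3325, 0.0794, 0.2339]
ee_rot: [-1.293, 1.071, 1.076]
force: [-0.1, 0.1, -0.7]
width: 0.446
```

Request:
arm_command(motion=[[60, -20, 0, 0, 0, 0, 0], [60, -30, 0, 0, 0, 0, 0], [60, -50, -10, 0, 0, 0, 0], [60, -50, -20, 0, 0, 0, 5], [60, 0, -30, 0, 0, 0, 5.5]])

```text
clock: 26.65
position: [0.3648, 0.0772, 0.3862]
ee_rot: [-1.217, 1.209, 1.196]
force: [0.5, -0.9, 0.9]
width: 0.65
```

```bash
python3 - <<'E'
from h import *
s=state();print(s["joints"])
for c in("scene","top"):
  w=get_image(c)
  for t in("pot","pot_handle","lid","lid_knob"):
    print(c,t,[(round(d["p"],2),np.round(d["point"],4)) for d in pinpoint(c,t)][:2])
  W=cloud(w);z=W[...,2];r=np.hypot(W[...,0]-.44,W[...,1]-.08)
  m=(r<.06)&(z>.089)&(z<.105)&(W[...,0]>.395);p=W[m];print("rim",len(p),cv2.minEnclosingCircle(p[:,:2].astype(np.float32)))
  A=np.c_[p[:,:2]-[.44,.08],np.ones(len(p))];print(np.linalg.lstsq(A,p[:,2],rcond=None)[0])
E
```

```text
t 26.65 pos [0.3648 0.0772 0.3862] F [ 0.4981 -0.8649  0.8773] w 0.6502705729747097
[[ 0.0099 -0.9999  0.0035]
 [-0.0072  0.0034  1.    ]
 [-0.9999 -0.01   -0.0071]]
[ 0.7442  0.2039 -1.2079  2.0955  0.243   0.9808  0.9747]
scene pot [(0.77, array([0.435 , 0.0846, 0.0074]))]
scene pot_handle [(0.59, array([0.3647, 0.0781, 0.0804]))]
scene lid [(0.96, array([ 0.4256, -0.1331,  0.0025]))]
scene lid_knob [(0.79, array([ 0.4221, -0.1322,  0.0282]))]
rim 181 ((0.44379153847694397, 0.08004933595657349), 0.05616755038499832)
[ 0.0108 -0.0042  0.0951]
top pot [(0.65, array([0.4392, 0.2687, 0.0026]))]
top pot_handle [(0.33, array([0.4299, 0.3761, 0.0028]))]
top lid [(0.8, array([ 0.4257, -0.1268, -0.0035]))]
top lid_knob [(0.86, array([ 0.429 , -0.1287,  0.0268]))]
rim 88 ((0.44577017426490784, 0.08095552027225494), 0.05352800711989403)
[ 0.001  -0.0026  0.096 ]
```

Request:
arm_command(motion=[[60, 0, -12, -42, 0, 0, 0], [60, 0, -12, -42, 0, 0, 0], [60, 0, -12, -42, 0, 0, 0], [60, 0, -12, -42, 0, 0, 0], [60, 0, -13, -40, 0, 0, 0]])

```text
clock: 27.78
position: [0.4261, -0.131, 0.3814]
ee_rot: [-1.213, 1.209, 1.208]
force: [0.9, 0.7, -0.2]
width: 0.654
```

Request:
arm_command(motion=[[60, 0, 0, 0, 10, 0, 0], [60, 0, 0, 0, 10, 0, 0], [60, 0, 0, 0, 10, 0, 0], [60, 0, 0, 0, 10, 0, 0], [60, 0, 0, 0, 10, 0, 0]])

```text
clock: 28.4
position: [0.4258, -0.1294, 0.3814]
ee_rot: [-0.545, 1.5, 0.541]
force: [-0.6, -0.3, 0.0]
width: 0.653
```

Request:
arm_command(motion=[[60, 0, 0, 0, 10, 0, 0], [60, 0, 0, 0, 10, 0, 0], [60, 0, 0, 0, 10, 0, 0], [60, 0, 0, 0, 10, 0, 0], [60, 0, 0, 0, 0, 0, 0]])

```text
clock: 29.02
position: [0.4259, -0.1293, 0.3815]
ee_rot: [-0.004, 1.569, 0.001]
force: [0.4, -0.2, 0.4]
width: 0.653
```

```bash
python3 - <<'E'
from h import *
s=state();print(s["joints"])
for c in("wrist","scene","top"):
  w=get_image(c)
  for t in("lid","lid_knob"):
    print(c,t,[(round(d["p"],2),np.round(d["point"],4)) for d in pinpoint(c,t)][:2])
  W=cloud(w,s);z=W[...,2]
  m=(z>.024)&(z<.05)&(np.hypot(W[...,0]-.425,W[...,1]+.13)<.04);p=W[m];print(len(p),p.mean(0),cv2.minEnclosingCircle(p[:,:2].astype(np.float32)))
E
```

```text
t 29.025 pos [ 0.4259 -0.1293  0.3815] F [ 0.4314 -0.1733  0.4421] w 0.6527935890312829
[[ 0.0022 -0.0032  1.    ]
 [-0.0023  1.      0.0032]
 [-1.     -0.0023  0.0022]]
[ 0.7927  0.2483 -0.7288  1.9774  0.2003  0.9842 -0.0289]
wrist lid [(0.93, array([ 0.4231, -0.1323, -0.0001]))]
wrist lid_knob [(0.57, array([ 0.4272, -0.1316,  0.0235]))]
392 [ 0.4256 -0.1285  0.0362] ((0.42555826902389526, -0.1296696662902832), 0.010898709297180176)
scene lid [(0.77, array([ 0.4236, -0.1311,  0.0032])), (0.7, array([ 0.5841,  0.0112, -0.0036]))]
scene lid_knob [(0.56, array([ 0.4227, -0.1326,  0.0285]))]
60 [ 0.4269 -0.1335  0.0353] ((0.4249643385410309, -0.13241621851921082), 0.011348088271915913)
top lid [(0.62, array([ 0.4273, -0.1318, -0.0052])), (0.58, array([0.4385, 0.0795, 0.002 ]))]
top lid_knob [(0.72, array([ 0.4276, -0.1312,  0.0263])), (0.43, array([ 0.5791,  0.2874, -0.0018]))]
17 [ 0.4274 -0.1238  0.0357] ((0.4283217787742615, -0.1253398358821869), 0.009629884734749794)
```

Request:
arm_command(motion=[[60, 50, -1, 0, 0, 0, 0], [60, 50, 0, 0, 0, 0, 0], [60, 50, 0, 0, 0, 0, 0], [60, 39, 0, 0, 0, 0, 0], [60, 0, 0, 0, 0, 0, 0]])

```text
clock: 30.1
position: [0.4263, -0.1307, 0.191]
ee_rot: [-0.003, 1.571, 0.001]
force: [0.3, 0.6, 0.6]
width: 0.657
```

Request:
arm_command(motion=[[0, 0, 0, 0, 0, 0, 0], [0, 0, 0, 0, 0, 0, 0], [0, 0, 0, 0, 0, 0, 0], [0, 0, 0, 0, 0, 0, 0], [0, 0, 0, 0, 0, 0, 0]])

```text
clock: 30.72
position: [0.4264, -0.1312, 0.1925]
ee_rot: [-0.002, 1.569, -0.001]
force: [0.8, -0.1, 2.4]
width: 0.228
```

```bash
python3 - <<'E'
from h import *
state()
E
```

```text
t 30.725 pos [ 0.4264 -0.1312  0.1925] F [ 0.7945 -0.0814  2.357 ] w 0.22758538467801628
[[ 0.0021 -0.0011  1.    ]
 [-0.0018  1.      0.0011]
 [-1.     -0.0018  0.0021]]
```

Request:
arm_command(motion=[[0, -30, 0, 0, 0, 0, 0], [0, -50, 0, 0, 0, 0, 0], [0, -50, 0, 0, 0, 0, 0], [0, -50, 30, 2, 0, 0, 0], [0, 0, 50, 4, 0, 0, 0]])

```text
clock: 31.35
position: [0.4331, -0.0509, 0.3756]
ee_rot: [-0.0, 1.562, -0.005]
force: [0.9, 1.2, -1.8]
width: 0.227
```

Request:
arm_command(motion=[[0, 0, 50, 3, 0, 0, 0], [0, 0, 50, 3, 0, 0, 0], [0, 0, 30, 1, 0, 0, 0], [0, 0, 0, 0, 0, 0, 0], [0, 0, 0, 0, 0, 0, 0]])

```text
clock: 31.98
position: [0.4387, 0.0786, 0.3718]
ee_rot: [-0.003, 1.569, -0.001]
force: [-0.2, -0.8, -1.0]
width: 0.231
```

```bash
python3 - <<'E'
from h import *
s=state();print(s["joints"])
for c in("wrist","scene","top"):
  w=get_image(c);save(w,"l8"+c)
  for t in("pot","lid","lid_knob"):
    print(c,t,[(round(d["p"],2),np.round(d["point"],4)) for d in pinpoint(c,t)][:2])
  if c=="scene":
    W=cloud(w,s);z=W[...,2];m=(z>.2)&(z<.222)&(np.hypot(W[...,0]-.44,W[...,1]-.08)<.07);p=W[m];print("lid",len(p),cv2.minEnclosingCircle(p[:,:2].astype(np.float32)));m=(z>.085)&(z<.1)&(np.hypot(W[...,0]-.44,W[...,1]-.08)<.06)&(W[...,0]>.39);p=W[m];print(len(p),cv2.minEnclosingCircle(p[:,:2].astype(np.float32)))
E
```

```text
t 31.975 pos [0.4387 0.0786 0.3718] F [-0.1625 -0.8237 -0.9929] w 0.2311408671476489
[[ 0.0015 -0.0011  1.    ]
 [-0.0023  1.      0.0011]
 [-1.     -0.0023  0.0015]]
[ 0.3963  0.287  -0.8333  1.9838  0.2587  0.9772 -0.5619]
wrist pot []
wrist lid [(0.59, array([0.4379, 0.0788, 0.2034])), (0.56, array([0.4396, 0.0797, 0.1773]))]
wrist lid_knob []
scene pot [(0.61, array([0.4374, 0.0858, 0.0124])), (0.21, array([0.4325, 0.3806, 0.0045]))]
scene lid [(0.73, array([ 0.724 , -0.1696, -0.003 ])), (0.57, array([0.4406, 0.0787, 0.1801]))]
scene lid_knob [(0.69, array([0.441 , 0.0769, 0.2081]))]
lid 116 ((0.4376949667930603, 0.07465684413909912), 0.028898825868964195)
249 ((0.44147664308547974, 0.0824008360505104), 0.056322336196899414)
top pot [(0.62, array([ 0.7257, -0.1715,  0.0028])), (0.28, array([0.5781, 0.0121, 0.0004]))]
top lid []
top lid_knob []
```

View pics/l8scene.png

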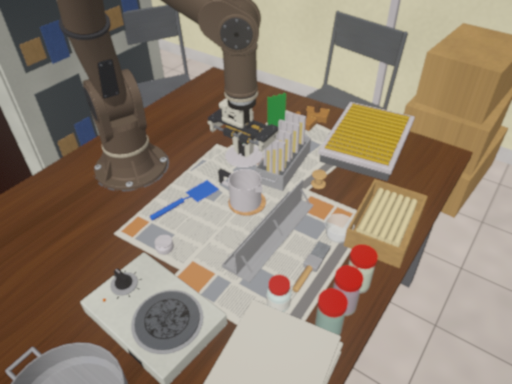

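The lid is held over the pot at (245,190); the pot stands on the mat.

Request:
arm_command(motion=[[0, 40, 2, 0, 0, 0, 0], [0, 37, 0, 0, 0, 0, 0], [0, 8, 0, 0, 0, 0, 0], [0, 4, 0, 0, 0, 0, 0], [0, 0, 0, 0, 0, 0, 0]])

```text
clock: 33.2
position: [0.4394, 0.0813, 0.2839]
ee_rot: [-0.002, 1.567, -0.0]
force: [0.3, -0.4, -0.8]
width: 0.227
```

```bash
python3 - <<'E'
from h import *
s=state()
E
```

```text
t 33.2 pos [0.4394 0.0813 0.2839] F [ 0.3172 -0.419  -0.7525] w 0.22696988749412417
[[ 0.0034 -0.0013  1.    ]
 [-0.0014  1.      0.0013]
 [-1.     -0.0014  0.0034]]
```

Request:
arm_command(motion=[[0, 3, 0, 0, 0, 0, 0], [0, 0, 0, 0, 0, 0, 0]])

```text
clock: 33.45
position: [0.4394, 0.0811, 0.2806]
ee_rot: [-0.002, 1.567, -0.0]
force: [0.6, 0.1, -0.4]
width: 0.228
```

Request:
arm_command(motion=[[0, 1.5, 0, 0, 0, 0, 0], [50, 0, 0, 0, 0, 0, 0], [50, 0, 0, 0, 0, 0, 0], [50, 0, 0, 0, 0, 0, 0], [50, -40, 0, 0, 0, 0, 0]])

```text
clock: 34.08
position: [0.4381, 0.0805, 0.3171]
ee_rot: [-0.003, 1.574, -0.0]
force: [0.6, -0.2, -0.1]
width: 0.542
```

Request:
arm_command(motion=[[50, -60, 0, 0, 0, 0, 0], [36, -50, 0, 0, -10, 0, 0], [36, 0, 0, 0, -10, 0, 0], [36, 0, 0, 0, -10, 0, 0], [36, 0, 0, 0, -10, 0, 0]])

```text
clock: 34.7
position: [0.4386, 0.0812, 0.4285]
ee_rot: [-0.553, 1.498, 0.55]
force: [-0.5, 0.7, 0.0]
width: 0.391
```

Request:
arm_command(motion=[[36, 0, 0, 0, -10, 0, 0], [36, 0, 0, 0, -10, 0, 0], [36, 0, 0, 0, -10, 0, 0], [36, 0, 0, 0, -10, 0, 0], [36, 0, 0, 0, -10, 0, 0]])

```text
clock: 35.33
position: [0.4386, 0.0812, 0.4283]
ee_rot: [-1.216, 1.206, 1.212]
force: [-0.2, 0.0, 0.4]
width: 0.39
```

Request:
arm_command(motion=[[36, 0, 0, 0, -8, 0, 0], [36, 0, 0, 0, 0, 0, 0]])

```text
clock: 35.58
position: [0.4387, 0.0812, 0.4283]
ee_rot: [-1.313, 1.14, 1.31]
force: [-0.1, -0.5, -0.2]
width: 0.394
```

```bash
cat >> h.py <<'E'
def plates():
    for c in("top","scene"):
        W=cloud(get_image(c));m=(W[...,2]>.145)&(W[...,2]<.175)&(abs(W[...,0]-.44)<.06)&(W[...,1]>.17)&(W[...,1]<.43)
        n,l,st,ce=cv2.connectedComponentsWithStats(m.astype(np.uint8))
        for i in range(1,n):
            q=W[l==i]
            if len(q)>15:
                e,V=np.linalg.eigh(np.cov(q[:,:2].T));print(c,len(q),q.mean(0),V[:,1],2*np.sqrt(3*e))
def stand():
    for c in("top","scene"):
        W=cloud(get_image(c));m=(abs(W[...,2]-.09)<.008)&(abs(W[...,0]-.585)<.03)&(abs(W[...,1]-.012)<.2)
        p=W[m];print("board",c,len(p),np.polyfit(p[:,1],p[:,0],1),p[:,1].min(),p[:,1].max())
        m=(abs(W[...,2]-.017)<.006)&(abs(W[...,0]-.54)<.012)&(abs(W[...,1]-.012)<.2)
        p=W[m];print("lip",c,len(p),np.polyfit(p[:,1],p[:,0],1),p[:,1].min(),p[:,1].max())
def go(xyz,s=None):
    s=s or arm.observe();M=R.from_rotvec(s["ee_rot"]).as_matrix();print("tool delta mm",1000*(M.T@(np.array(xyz)-s["position"])))
E
python3 - <<'E'
from h import *
s=state();print(s["joints"])
plates();stand()
for c in("top","scene"):
  for t in("stand","lip","board_top","lid","pot","lid_knob"): print(c,t,[(round(d["p"],2),np.round(d["point"],4)) for d in pinpoint(c,t)][:2])
w=get_image("scene");save(w,"s9",(190,110,330,300),3)
E
```

```text
t 35.575 pos [0.4387 0.0812 0.4283] F [-0.1492 -0.5096 -0.1615] w 0.3941377276926418
[[ 0.0015 -0.9902 -0.1395]
 [-0.0014 -0.1395  0.9902]
 [-1.     -0.0013 -0.0016]]
[ 0.6786  0.3378 -1.2131  1.886   0.3482  1.1558  1.0506]
top 73 [0.4547 0.2193 0.1609] [-0.9925 -0.1223] [0.0102 0.0725]
top 80 [0.4429 0.2719 0.161 ] [-0.9916 -0.1294] [0.0103 0.0732]
top 87 [0.4414 0.3257 0.1603] [-0.9879 -0.1549] [0.0112 0.074 ]
top 87 [0.4314 0.3788 0.1595] [-0.9871 -0.1601] [0.0104 0.0704]
scene 136 [0.4282 0.3773 0.1579] [-0.9895 -0.1443] [0.014  0.0737]
scene 146 [0.4365 0.3234 0.1574] [-0.9887 -0.1497] [0.0132 0.0736]
scene 145 [0.4397 0.2701 0.1575] [-0.9917 -0.1288] [0.0127 0.0733]
scene 151 [0.4495 0.2171 0.1575] [-0.9918 -0.1276] [0.0125 0.0759]
board top 120 [-0.0204  0.5823] -0.16027481206228772 0.1865098261435486
lip top 109 [-0.0096  0.538 ] -0.16253433825135913 0.19587788037796894
board scene 280 [-0.0232  0.5804] -0.16441403579372849 0.1855247681076747
lip scene 206 [-0.0289  0.5347] -0.1656852441533453 0.1862335740679677
top stand [(0.56, array([ 0.5775,  0.0102, -0.0017])), (0.28, array([0.4285, 0.3809, 0.004 ]))]
top lip [(0.62, array([0.5389, 0.0078, 0.0056]))]
top board_top [(0.6, array([0.5837, 0.0114, 0.0881]))]
top lid []
top pot [(0.24, array([ 0.7376, -0.0317, -0.0033]))]
top lid_knob []
scene stand []
scene lip [(0.62, array([0.5373, 0.0129, 0.0062]))]
scene board_top [(0.93, array([0.5769, 0.0126, 0.0884]))]
scene lid [(0.96, array([0.4414, 0.08  , 0.0881]))]
scene pot [(0.93, array([0.4372, 0.0832, 0.0081]))]
scene lid_knob [(0.78, array([0.4383, 0.0813, 0.1138]))]
```

View pics/s9.png

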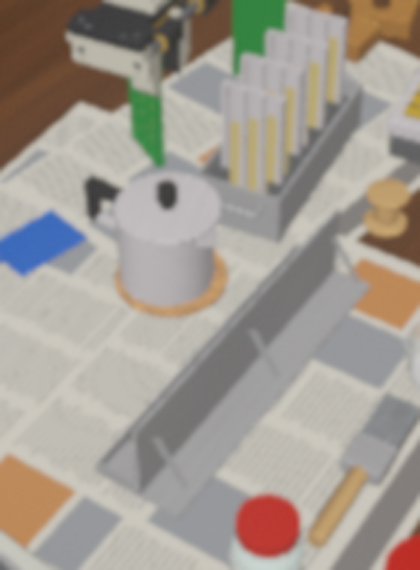

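The crop shows the lid seated on the pot (167,215) on the mat, and the four plates in the trough. Next, plate 1.

Request:
arm_command(motion=[[36, 0, -11, 45, 0, 0, 0], [36, 0, -11, 45, 0, 0, 0], [36, 0, -10, 44, 0, 0, 0], [36, 40, 0, 0, 0, 0, 0], [36, 40, 0, 0, 0, 0, 0]])

```text
clock: 37.05
position: [0.4517, 0.2192, 0.3475]
ee_rot: [-1.315, 1.137, 1.31]
force: [-0.2, -0.4, -0.1]
width: 0.392
```

```bash
python3 - <<'E'
from h import *
s=state();print(s["joints"]);go([.4521,.2182,.300],s)
w=get_image("wrist");W=cloud(w,s);z=W[...,2]
m=(z>.145)&(z<.175)&(abs(W[...,1]-.219)<.03)&(abs(W[...,0]-.45)<.05);p=W[m];print(len(p))
if len(p)>20:
  e,V=np.linalg.eigh(np.cov(p[:,:2].T));print(p.mean(0),V[:,1],2*np.sqrt(3*e))
E
```

```text
t 37.05 pos [0.4517 0.2192 0.3475] F [-0.2069 -0.4417 -0.1464] w 0.3922005911284513
[[ 0.0028 -0.9899 -0.1416]
 [-0.001  -0.1416  0.9899]
 [-1.     -0.0027 -0.0013]]
[ 0.2195  0.5134 -1.0693  1.8837  0.5211  1.055   0.648 ]
tool delta mm [47.515  -0.1273 -0.97  ]
1754
[0.4409 0.219  0.1629] [-0.9918 -0.1279] [0.0262 0.0541]
```

Request:
arm_command(motion=[[36, 30, 0, -1, 0, 0, 0], [36, 17, 0, 0, 0, 0, 0], [0, 0, 0, 0, 0, 0, 0], [0, 0, 0, 0, 0, 0, 0], [0, 0, 0, 0, 0, 0, 0]])

```text
clock: 37.72
position: [0.4522, 0.2176, 0.3023]
ee_rot: [-1.315, 1.138, 1.309]
force: [0.1, 0.7, 0.4]
width: 0.11
```

Request:
arm_command(motion=[[0, 0, 0, 0, 0, 0, 0], [0, -10, 0, 0, 0, 0, 0], [0, -20, 0, 0, 0, 0, 0], [0, -30, 0, 0, 0, 0, 0], [0, -40, 0, 0, 0, 0, 0]])

```text
clock: 38.35
position: [0.4514, 0.2172, 0.4029]
ee_rot: [-1.315, 1.14, 1.311]
force: [1.3, 0.6, -3.3]
width: 0.109
```

Request:
arm_command(motion=[[0, -40, 0, 0, 0, 0, 0], [0, -30, 0, 0, 0, 0, 0], [0, 0, 0, 0, 0, 0, 0]])

```text
clock: 38.72
position: [0.4514, 0.2183, 0.4742]
ee_rot: [-1.315, 1.135, 1.308]
force: [-0.7, -0.2, -4.6]
width: 0.11
```

```bash
python3 - <<'E'
from h import *
s=state();print(s["joints"],s["ft_torque"])
plates()
E
```

```text
t 38.725 pos [0.4514 0.2183 0.4742] F [-0.6863 -0.2234 -4.626 ] w 0.10988574148960469
[[ 0.006  -0.99   -0.1406]
 [ 0.0002 -0.1406  0.9901]
 [-1.     -0.006  -0.0007]]
[ 0.312   0.3903 -1.1616  1.7005  0.3758  1.2939  0.7857] [ 0.1253 -0.117   0.0003]
scene 131 [0.4288 0.3774 0.1578] [-0.9911 -0.1328] [0.0131 0.0707]
scene 93 [0.4484 0.326  0.1572] [-0.9947 -0.1032] [0.0119 0.0476]
scene 42 [0.4655 0.2735 0.1578] [-0.9679  0.2515] [0.0102 0.0245]
```

```bash
cat >> h.py <<'E'
def target(y,th,gap,clear,grip=.139,yaw=1.2,x_lip=.538,dz=0):
    """leaning plate: front foot corner 'gap' off lip, back corner 'clear' over channel floor"""
    t=np.radians(th);Rz=R.from_euler('z',yaw,degrees=True).as_matrix()
    X=Rz@[np.cos(t),0,-np.sin(t)];Z=Rz@[np.sin(t),0,np.cos(t)];Y=np.cross(Z,X)
    lx=x_lip-np.tan(np.radians(yaw))*(y-.011)
    O=np.array([lx+gap+.005*np.cos(t),y,.004+clear+.005*np.sin(t)])
    P=O+Z*(grip+.159);Mt=np.c_[-Z,Y,X]
    assert np.linalg.det(Mt)>.99,np.linalg.det(Mt)
    s=arm.observe();M=R.from_rotvec(s["ee_rot"]).as_matrix()
    print("TCP",P,"rot deg",np.degrees(R.from_matrix(M.T@Mt).as_rotvec()),"delta mm in present axes",1000*M.T@(P-s["position"]),"world",1000*(P-s["position"]),"in target axes",1000*Mt.T@(P-s["position"]))
    return P,Mt
E
python3 - <<'E'
from h import *
target(-.112,14,.004,.1)
E
```

```text
TCP [ 0.6215 -0.1105  0.3944] rot deg [96.3097 10.4699 12.0252] delta mm in present axes [  77.9641 -122.3486 -348.2475] world [ 170.1792 -327.8     -76.8768] in target axes [  35.093  -331.2921  177.0251]
```

Request:
arm_command(motion=[[0, 0, 0, 0, 9.7, 0, 0], [0, 0, 0, 0, 9.7, 0, 0], [0, 0, 0, 0, 9.7, 0, 0], [0, 0, 0, 0, 9.7, 0, 0], [0, 0, 0, 0, 9.7, 0, 0]])

```text
clock: 39.45
position: [0.4513, 0.2171, 0.4699]
ee_rot: [-0.674, 1.466, 0.67]
force: [-0.2, 0.4, -2.7]
width: 0.102
```

Request:
arm_command(motion=[[0, 0, 0, 0, 9.7, 0, 0], [0, 0, 0, 0, 9.7, 0, 0], [0, 0, 0, 0, 9.7, 0, 0], [0, 0, 0, 0, 9.7, 0, 0], [0, 0, 0, 0, 9.7, 0, 0]])

```text
clock: 40.08
position: [0.4513, 0.2172, 0.4698]
ee_rot: [-0.013, 1.571, 0.008]
force: [-0.3, 0.3, -3.1]
width: 0.107
```

Request:
arm_command(motion=[[0, 0, -35, 18, 0, 0, 0], [0, 0, -45, 22, 0, 0, 0], [0, 0, -45, 22, 0, 0, 0], [0, 0, -45, 22, 0, 0, 0], [0, 0, -45, 22, 0, 0, 0]])

```text
clock: 40.7
position: [0.5618, 0.0029, 0.4703]
ee_rot: [-0.016, 1.572, 0.014]
force: [0.9, 0.5, -2.5]
width: 0.106
```

Request:
arm_command(motion=[[0, 0, -45, 22, 0, 0, 0], [0, 0, -45, 22, 0, 0, 0], [0, 0, -26, 13, 0, 0, 0], [0, 0, 0, 0, 0, 7, 0], [0, 0, 0, 0, 0, 7, 0]])

```text
clock: 41.32
position: [0.6206, -0.111, 0.4704]
ee_rot: [-0.017, 1.82, 0.011]
force: [0.6, 0.4, -3.2]
width: 0.102
```

```bash
python3 - <<'E'
from h import *
s=state();print(s["joints"])
target(-.112,14,.004,.1);target(-.112,14,.004,.02)
w=get_image("scene");save(w,"s10",(150,60,350,320),2)
print([(round(d["p"],2),np.round(d["point"],4)) for d in pinpoint("scene","plate1")])
E
```

```text
t 41.325 pos [ 0.6206 -0.111   0.4704] F [ 0.6019  0.4123 -3.2082] w 0.10240315399396448
[[-0.2466 -0.018   0.969 ]
 [-0.0058  0.9998  0.0171]
 [-0.9691 -0.0014 -0.2466]]
[ 0.4234  0.5524 -0.5766  1.303   0.2668  1.618  -0.1228]
TCP [ 0.6215 -0.1105  0.3944] rot deg [-0.1839 -0.278   0.0376] delta mm in present axes [73.5006  0.6166 19.6651] world [  0.9212   0.5252 -76.081 ] in target axes [73.5956  0.5058 19.31  ]
TCP [ 0.6215 -0.1105  0.3144] rot deg [-0.1839 -0.278   0.0376] delta mm in present axes [151.0294   0.7303  39.3951] world [   0.9212    0.5252 -156.081 ] in target axes [151.2192   0.5058  38.6637]
[(0.83, array([0.4349, 0.3229, 0.0025])), (0.74, array([ 0.5434, -0.1151,  0.1762])), (0.61, array([ 0.3028,  0.4523, -0.0012])), (0.5, array([0.4294, 0.3816, 0.0026]))]
```

View pics/s10.png

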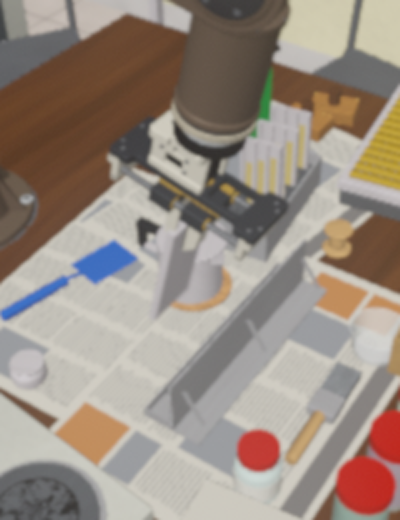

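The plate hangs upright-leaning over the channel at (175,275), smooth back towards the camera (+x), as wanted. I'll lower it now.

Request:
arm_command(motion=[[0, 38, 0, 10, 0, 0, 0], [0, 38, 0, 10, 0, 0, 0], [0, 38, 0, 10, 0, 0, 0], [0, 37, 0, 10, 0, 0, 0], [0, 0, 0, 0, 0, 0, 0]])

```text
clock: 42.05
position: [0.6221, -0.1108, 0.3128]
ee_rot: [-0.018, 1.817, 0.013]
force: [-0.4, -0.1, -3.0]
width: 0.106
```

```bash
python3 - <<'E'
from h import *
s=state()
target(-.112,14,.004,.002)
for c in("scene","top"):
  w=get_image(c);print([(round(d["p"],2),np.round(d["point"],4)) for d in pinpoint(c,"plate1") if abs(d["point"][1]+.112)<.05])
  W=cloud(w);m=(W[...,2]>.04)&(W[...,2]<.19)&(abs(W[...,1]+.112)<.028)&(abs(W[...,0]-.58)<.05);p=W[m]
  for a in np.arange(.04,.19,.02):
    q=p[abs(p[:,2]-a)<.01];print(c,round(a,3),len(q),q[:,0].min() if len(q) else 0,np.median(q[:,0]) if len(q) else 0,q[:,0].max() if len(q) else 0)
E
```

```text
t 42.05 pos [ 0.6221 -0.1108  0.3128] F [-0.3542 -0.1049 -2.9932] w 0.10626959491759055
[[-0.244  -0.0192  0.9696]
 [-0.0054  0.9998  0.0184]
 [-0.9698 -0.0008 -0.2441]]
TCP [ 0.6215 -0.1105  0.2964] rot deg [-0.1072 -0.1261  0.0192] delta mm in present axes [16.0849  0.2913  3.4453] world [ -0.5898   0.2672 -16.4396] in target axes [16.0925  0.2795  3.4104]
[(0.55, array([ 0.546 , -0.1135,  0.0223]))]
scene 0.04 25 0.5576916493473693 0.5834666268802715 0.585090597430969
scene 0.06 85 0.5588620608141078 0.5830877099811751 0.5874588279779656
scene 0.08 104 0.5640789673995079 0.5829859409902444 0.5854355059879139
scene 0.1 56 0.5687163661488648 0.5736113378490602 0.5849622748788232
scene 0.12 23 0.5740431680149523 0.5765998702758145 0.5803860381589727
scene 0.14 26 0.5792057472909992 0.583139534746778 0.5996045737269758
scene 0.16 70 0.5628921253271266 0.5896775757584236 0.6074484187955683
scene 0.18 46 0.5642648546672149 0.5793270080511429 0.5948510628642216
[(0.57, array([ 0.5506, -0.1083,  0.0254]))]
top 0.04 5 0.5549738032795224 0.5579176571901823 0.5606885417372214
top 0.06 13 0.5593721463046564 0.5624727866823861 0.565466099417726
top 0.08 9 0.5646389811799708 0.5674659108828181 0.5697419900759028
top 0.1 7 0.5712679936624218 0.5720365853481737 0.5747689459560226
top 0.12 0 0 0 0
top 0.14 0 0 0 0
top 0.16 0 0 0 0
top 0.18 0 0 0 0
```

Request:
arm_command(motion=[[0, 8, 0, 2, 0, 0, 0], [0, 6, 0, 1, 0, 0, 0], [0, 0, 0, 0, 0, 0, 0]])

```text
clock: 42.62
position: [0.6227, -0.1106, 0.3011]
ee_rot: [-0.018, 1.814, 0.012]
force: [0.1, 1.2, -3.6]
width: 0.107
```

Request:
arm_command(motion=[[0, 2, 0, 0.5, 0, 0, 0], [0, 0, 0, 0, 0, 0, 0]])

```text
clock: 42.88
position: [0.623, -0.1105, 0.2996]
ee_rot: [-0.018, 1.813, 0.012]
force: [0.3, 0.8, -2.3]
width: 0.107
```

Request:
arm_command(motion=[[0, 0.6, 0, -2, 0, 0, 0], [0, 0, 0, 0, 0, 0, 0]])

```text
clock: 43.12
position: [0.6207, -0.1106, 0.2996]
ee_rot: [-0.018, 1.813, 0.012]
force: [-0.9, -0.6, -3.9]
width: 0.107
```

```bash
python3 - <<'E'
from h import *
s=state()
target(-.112,14,.000,.000); target(-.112,20.8,.000,.000)
E
```

```text
t 43.125 pos [ 0.6207 -0.1106  0.2996] F [-0.8724 -0.6419 -3.9424] w 0.10676122838470382
[[-0.24   -0.0187  0.9706]
 [-0.0062  0.9998  0.0178]
 [-0.9708 -0.0017 -0.24  ]]
TCP [ 0.6175 -0.1105  0.2944] rot deg [-0.1465  0.1119  0.0649] delta mm in present axes [ 5.9112  0.225  -1.8617] world [-3.2296  0.1554 -5.292 ] in target axes [ 5.9151  0.223  -1.8496]
TCP [ 0.651  -0.1098  0.2844] rot deg [-0.1502  6.9119  0.0561] delta mm in present axes [ 7.5695  0.32   33.1104] world [ 30.3148   0.8618 -15.2961] in target axes [ 3.5302  0.2268 33.7814]
```

Request:
arm_command(motion=[[0, 4, 0, 0, 0, 0, 0], [0, 1, 0, -1.5, 0, 0, 0], [0, 0, 0, 0, 0, 0, 0]])

```text
clock: 43.5
position: [0.6181, -0.1107, 0.295]
ee_rot: [-0.018, 1.813, 0.012]
force: [-0.2, 0.4, -3.4]
width: 0.111
```

Request:
arm_command(motion=[[0, 0.5, 0, -1.5, 0, 0, 0], [0, 0, 0, 0, 0, 0, 0]])

```text
clock: 43.75
position: [0.6165, -0.1107, 0.2949]
ee_rot: [-0.018, 1.813, 0.012]
force: [0.0, 0.1, -3.5]
width: 0.11
```

```bash
python3 - <<'E'
from h import *
s=state()
target(-.112,14,.000,.000); target(-.112,20.8,.000,.000)
E
```

```text
t 43.75 pos [ 0.6165 -0.1107  0.2949] F [ 0.0305  0.0712 -3.4621] w 0.11015022456232199
[[-0.2401 -0.0187  0.9706]
 [-0.0061  0.9998  0.0178]
 [-0.9707 -0.0017 -0.2402]]
TCP [ 0.6175 -0.1105  0.2944] rot deg [-0.1459  0.1013  0.0636] delta mm in present axes [0.3044 0.2122 1.1101] world [ 1.0004  0.2301 -0.5625] in target axes [0.3026 0.2091 1.1112]
TCP [ 0.651  -0.1098  0.2844] rot deg [-0.1495  6.9013  0.0549] delta mm in present axes [ 1.9562  0.3068 36.0826] world [ 34.5448   0.9364 -10.5666] in target axes [-2.3934  0.2128 36.0569]
```

Request:
arm_command(motion=[[0, 1.5, 0, -2, 0, 0, 0], [0, 0, 0, 0, 0, 0, 0]])

```text
clock: 44.0
position: [0.6151, -0.1107, 0.295]
ee_rot: [-0.018, 1.81, 0.012]
force: [4.2, -0.8, 3.4]
width: 0.111
```

Request:
arm_command(motion=[[0, 1, 0, -1.5, 0, 0, 0], [0, 0, 0, 0, 0, 0, 0]])

```text
clock: 44.25
position: [0.6142, -0.1106, 0.2951]
ee_rot: [-0.018, 1.807, 0.012]
force: [6.5, -0.2, 7.6]
width: 0.109
```

```bash
python3 - <<'E'
from h import *
s=state();print(s["ft_torque"])
target(-.112,20.8,.000,.000)
E
```

```text
t 44.25 pos [ 0.6142 -0.1106  0.2951] F [ 6.5386 -0.1857  7.6231] w 0.10912102356933487
[[-0.2342 -0.0186  0.972 ]
 [-0.0061  0.9998  0.0176]
 [-0.9722 -0.0018 -0.2343]]
[-0.0989 -1.9618  0.0663]
TCP [ 0.651  -0.1098  0.2844] rot deg [-0.1602  7.2486  0.0596] delta mm in present axes [ 1.8261  0.1572 38.3955] world [ 36.8898   0.8232 -10.7722] in target axes [-3.0329  0.0504 38.3194]
```

Request:
arm_command(motion=[[0, 1, 0, 13, 0, 2.4, 0], [0, 0.5, 0, 13, 0, 2.4, 0], [0, -0.5, 0, 12, 0, 2.2, 0], [0, 0, 0, 0, 0, 0, 0]])

```text
clock: 44.75
position: [0.6499, -0.1098, 0.2841]
ee_rot: [-0.02, 1.935, 0.011]
force: [2.3, 0.7, 19.3]
width: 0.105
```

```bash
python3 - <<'E'
from h import *
s=state();print(s["ft_torque"])
target(-.112,20.8,.000,.000)
E
```

```text
t 44.75 pos [ 0.6499 -0.1098  0.2841] F [ 2.3458  0.7298 19.2841] w 0.10483160754449147
[[-0.3557 -0.0189  0.9344]
 [-0.0087  0.9998  0.017 ]
 [-0.9345 -0.0021 -0.3558]]
[-0.2888  1.0044  0.214 ]
TCP [ 0.651  -0.1098  0.2844] rot deg [-0.1494 -0.0455  0.0701] delta mm in present axes [-0.6909 -0.0061  1.0146] world [1.1939 0.0171 0.2847] in target axes [-0.6901 -0.0079  1.0151]
```

Request:
arm_command(motion=[[0, -1, 0, 0, 0, 0, 0], [30, 0, 0, 0, 0, 0, 0], [30, 0, 0, 0, 0, 0, 0], [30, 0, 0, 0, 0, 0, 0], [30, -20, 0, 0, 0, 0, 0]])

```text
clock: 45.38
position: [0.6556, -0.1102, 0.3]
ee_rot: [-0.019, 1.939, 0.011]
force: [-0.2, 0.7, -0.3]
width: 0.325
```

Request:
arm_command(motion=[[36, -50, 0, 0, 0, 0, 0], [36, -60, 0, 0, 0, 0, 0], [36, 0, 0, 0, 0, -10, 0], [36, 0, 0, 0, 0, -10.6, 0], [36, 0, 0, 0, 0, 0, 0]])

```text
clock: 46.0
position: [0.6944, -0.1093, 0.4051]
ee_rot: [-0.017, 1.576, 0.013]
force: [-0.8, -0.4, 0.3]
width: 0.391
```

```bash
cat >> h.py <<'E'
def lean(yc):
    for c in("scene","top"):
        W=cloud(get_image(c))
        print(c,[(round(d["p"],2),np.round(d["point"],4)) for d in pinpoint(c,"plate1") if abs(d["point"][1]-yc)<.04 and abs(d["point"][0]-.56)<.06])
        m=(W[...,2]>.02)&(W[...,2]<.17)&(abs(W[...,1]-yc)<.028)&(abs(W[...,0]-.58)<.06);p=W[m]
        zs=(.1,.12,.14) if c=="scene" else (.03,.06,.09,.12,.15)
        print([(a,len(q),np.round(np.median(q[:,0]),4)) for a in zs for q in [p[abs(p[:,2]-a)<.006]] if len(q)])
        m=(W[...,2]>.12)&(W[...,2]<.17)&(abs(W[...,1]-.01)<.2)&(abs(W[...,0]-.6)<.03);q=W[m];h,b=np.histogram(q[:,1],bins=np.arange(-.18,.2,.008));print("y occupied",np.round(b[:-1][h>1],3))
E
python3 - <<'E'
from h import *
s=state();print(s["joints"])
lean(-.112);go([.4413,.271,.47],s)
E
```

```text
t 46.0 pos [ 0.6944 -0.1093  0.4051] F [-0.8274 -0.3534  0.3329] w 0.3908116118747032
[[-0.0052 -0.0186  0.9998]
 [-0.0026  0.9998  0.0186]
 [-1.     -0.0025 -0.0053]]
[ 0.4017  0.6331 -0.5678  1.3144  0.3393  1.2946 -0.1524]
scene [(0.63, array([ 0.5425, -0.1138,  0.0044]))]
[(0.1, 15, np.float64(0.5822)), (0.12, 9, np.float64(0.5904)), (0.14, 20, np.float64(0.5978))]
y occupied [-0.148 -0.14  -0.132 -0.124 -0.116 -0.108 -0.1   -0.092 -0.084]
top [(0.89, array([ 0.5422, -0.1079,  0.0036]))]
[(0.03, 33, np.float64(0.554)), (0.06, 36, np.float64(0.566)), (0.09, 34, np.float64(0.5783)), (0.12, 36, np.float64(0.5897)), (0.15, 52, np.float64(0.6013))]
y occupied [-0.148 -0.14  -0.132 -0.124 -0.116 -0.108 -0.1   -0.092 -0.084 -0.076]
tool delta mm [ -64.59    384.7814 -246.3552]
```

Plate 1 leans at about 21° with its foot at the lip. Next, plate 2.

Request:
arm_command(motion=[[36, -20, 20, -11, 0, 0, 0], [36, -20, 46, -29, 0, 0, 0], [36, 0, 46, -29, 0, 0, 0], [36, 0, 46, -29, 0, 0, 0], [36, 0, 46, -29, 0, 0, 0]])

```text
clock: 46.82
position: [0.563, 0.0957, 0.4458]
ee_rot: [-0.017, 1.576, 0.015]
force: [0.5, 0.4, 0.5]
width: 0.391
```

Request:
arm_command(motion=[[36, 0, 46, -30, 0, 0, 0], [36, 0, 46, -30, 0, 0, 0], [36, 0, 46, -30, 0, 0, 0], [36, 0, 43, -29, 0, 0, 0], [36, 0, 0, 0, -9.7, 0, 0]])

```text
clock: 47.45
position: [0.4378, 0.2767, 0.4467]
ee_rot: [-0.157, 1.57, 0.157]
force: [0.6, -0.0, 0.2]
width: 0.392
```

Request:
arm_command(motion=[[36, 0, 0, 0, -9.7, 0, 0], [36, 0, 0, 0, -9.7, 0, 0], [36, 0, 0, 0, -9.7, 0, 0], [36, 0, 0, 0, -9.7, 0, 0], [36, 0, 0, 0, -9.7, 0, 0]])

```text
clock: 48.08
position: [0.4413, 0.2725, 0.4459]
ee_rot: [-0.812, 1.42, 0.812]
force: [-1.1, -0.4, -0.4]
width: 0.394
```

Request:
arm_command(motion=[[36, 0, 0, 0, -9.7, 0, 0], [36, 0, 0, 0, -9.7, 0, 0], [36, 0, 0, 0, -9.7, 0, 0], [36, 0, 0, 0, -9.7, 0, 0], [36, 0, 0, 0, 0, 0, 0]])

```text
clock: 48.7
position: [0.4417, 0.2721, 0.4455]
ee_rot: [-1.311, 1.144, 1.316]
force: [-0.7, 0.3, 0.3]
width: 0.395
```

```bash
python3 - <<'E'
from h import *
s=state();print(s["joints"])
plates();go([.4413,.271,.302],s)
E
```

```text
t 48.7 pos [0.4417 0.2721 0.4455] F [-0.66    0.2861  0.3436] w 0.3952348134594314
[[-0.0055 -0.99   -0.1408]
 [-0.0019 -0.1408  0.99  ]
 [-1.      0.0057 -0.0011]]
[ 0.1635  0.4512 -1.1363  1.7053  0.4238  1.2678  0.6449]
scene 136 [0.4273 0.377  0.1579] [-0.9894 -0.1453] [0.0138 0.0739]
scene 138 [0.4358 0.3237 0.1579] [-0.991  -0.1337] [0.0135 0.0729]
scene 141 [0.4393 0.27   0.1579] [-0.9923 -0.1237] [0.0123 0.074 ]
tool delta mm [143.5392  -0.2192  -0.9077]
```

Go down, grip, lift, turn and move to slot 2 (y ≈ −0.029).

Request:
arm_command(motion=[[36, 45, 0, -1, 0, 0, 0], [36, 45, 0, 0, 0, 0, 0], [36, 38, 0, 0, 0, 0, 0], [36, 15, 0, 0, 0, 0, 0], [36, 0, 0, 0, 0, 0, 0]])

```text
clock: 49.42
position: [0.4419, 0.2704, 0.3018]
ee_rot: [-1.31, 1.145, 1.315]
force: [0.4, 0.0, 0.6]
width: 0.388
```

Request:
arm_command(motion=[[0, 0, 0, 0, 0, 0, 0], [0, 0, 0, 0, 0, 0, 0], [0, 0, 0, 0, 0, 0, 0], [0, 0, 0, 0, 0, 0, 0]])

```text
clock: 49.92
position: [0.4422, 0.2703, 0.3025]
ee_rot: [-1.311, 1.143, 1.315]
force: [-0.7, -1.1, 5.8]
width: 0.105
```

Request:
arm_command(motion=[[0, -15, 0, 0, 0, 0, 0], [0, -30, 0, 0, 0, 0, 0], [0, -40, 0, 0, 0, 0, 0], [0, -50, 0, 0, 0, 0, 0], [0, -35, 0, 0, 0, 0, 0]])

```text
clock: 50.55
position: [0.4424, 0.2706, 0.4745]
ee_rot: [-1.311, 1.142, 1.315]
force: [0.6, 0.2, -2.7]
width: 0.108
```

```bash
python3 - <<'E'
from h import *
s=state();target(-.029,14,.002,.1)
E
```

```text
t 50.55 pos [0.4424 0.2706 0.4745] F [ 0.6316  0.2093 -2.7396] w 0.10807720330994255
[[-0.004  -0.99   -0.141 ]
 [-0.0009 -0.141   0.99  ]
 [-1.      0.0041 -0.0003]]
TCP [ 0.6178 -0.0275  0.3944] rot deg [96.3828 10.2723 11.6713] delta mm in present axes [  79.6593 -131.9227 -319.782 ] world [ 175.3646 -298.0625  -80.0983] in target axes [  36.8139 -301.6697  183.4391]
```

Request:
arm_command(motion=[[0, 0, 0, 0, 9.7, 0, 0], [0, 0, 0, 0, 9.7, 0, 0], [0, 0, 0, 0, 9.7, 0, 0], [0, 0, 0, 0, 9.7, 0, 0], [0, 0, 0, 0, 9.7, 0, 0]])

```text
clock: 51.18
position: [0.4424, 0.2703, 0.4723]
ee_rot: [-0.672, 1.47, 0.673]
force: [0.0, -0.2, -3.7]
width: 0.108
```

Request:
arm_command(motion=[[0, 0, 0, 0, 9.7, 0, 0], [0, 0, 0, 0, 9.7, 0, 0], [0, 0, 0, 0, 9.7, 0, 0], [0, 0, 0, 0, 9.7, 0, 0], [0, 0, 0, 0, 9.7, 0, 0]])

```text
clock: 51.8
position: [0.4423, 0.2704, 0.4722]
ee_rot: [-0.012, 1.576, 0.01]
force: [0.9, -0.2, -2.8]
width: 0.108
```

Request:
arm_command(motion=[[0, 0, -30, 17, 0, 0, 0], [0, 0, -45, 25, 0, 0, 0], [0, 0, -45, 25, 0, 0, 0], [0, 0, -45, 25, 0, 0, 0], [0, 0, -45, 25, 0, 0, 0]])

```text
clock: 52.42
position: [0.564, 0.0613, 0.4722]
ee_rot: [-0.016, 1.576, 0.014]
force: [0.4, 0.9, -3.2]
width: 0.109
```

Request:
arm_command(motion=[[0, 0, -45, 25, 0, 0, 0], [0, 0, -46, 26, 0, 0, 0], [0, 0, 0, 0, 0, 7, 0], [0, 0, 0, 0, 0, 7, 0], [0, 0, 0, 0, 0, 0, 0]])

```text
clock: 53.05
position: [0.6169, -0.0273, 0.4708]
ee_rot: [-0.018, 1.821, 0.013]
force: [0.8, 0.8, -3.4]
width: 0.103
```

```bash
python3 - <<'E'
from h import *
s=state();target(-.029,14,.003,.012)
E
```

```text
t 53.05 pos [ 0.6169 -0.0273  0.4708] F [ 0.8257  0.7942 -3.4297] w 0.10324367658696161
[[-0.2477 -0.0193  0.9686]
 [-0.0049  0.9998  0.0186]
 [-0.9688 -0.0002 -0.2478]]
TCP [ 0.6188 -0.0275  0.3064] rot deg [-0.0956 -0.3453 -0.0152] delta mm in present axes [158.851   -0.224   42.5043] world [   1.8257   -0.2137 -164.4291] in target axes [159.1044  -0.2519  41.5457]
```

Request:
arm_command(motion=[[0, 40, 0, 10.7, 0, 0, 0], [0, 40, 0, 10.7, 0, 0, 0], [0, 40, 0, 10.6, 0, 0, 0], [0, 39, 0, 10.5, 0, 0, 0], [0, 0, 0, 0, 0, 0, 0]])

```text
clock: 53.68
position: [0.6174, -0.0279, 0.3049]
ee_rot: [-0.019, 1.823, 0.013]
force: [-0.0, -0.3, -1.9]
width: 0.107
```

Request:
arm_command(motion=[[0, 5, 0, 1, 0, 0, 0], [0, 4, 0, 0.5, 0, 0, 0], [0, 0, 0, 0, 0, 0, 0]])

```text
clock: 54.05
position: [0.6178, -0.0276, 0.2986]
ee_rot: [-0.018, 1.819, 0.012]
force: [0.2, -0.6, -2.8]
width: 0.105
```

```bash
python3 - <<'E'
from h import *
s=state();target(-.029,14,0,0)
E
```

```text
t 54.05 pos [ 0.6178 -0.0276  0.2986] F [ 0.1545 -0.5696 -2.7665] w 0.10478892718056718
[[-0.2453 -0.0188  0.9693]
 [-0.0063  0.9998  0.0178]
 [-0.9694 -0.0017 -0.2454]]
TCP [ 0.6158 -0.0275  0.2944] rot deg [-0.143 -0.205  0.066] delta mm in present axes [ 4.6093  0.14   -0.9368] world [-2.0413  0.0943 -4.2387] in target axes [ 4.6061  0.137  -0.9529]
```

Request:
arm_command(motion=[[0, 4, 0, 0, 0, 0, 0], [0, 1.5, 0, -1.5, 0, 0, 0], [0, 1, 0, -1.5, 0, 0, 0], [0, 0, 0, 0, 0, 0, 0]])

```text
clock: 54.55
position: [0.6151, -0.0276, 0.2948]
ee_rot: [-0.018, 1.813, 0.011]
force: [4.9, -1.2, 10.2]
width: 0.113
```

```bash
python3 - <<'E'
from h import *
s=state();target(-.029,14,0,0);target(-.029,20.8,0,0)
E
```

```text
t 54.55 pos [ 0.6151 -0.0276  0.2948] F [ 4.9321 -1.2024 10.2456] w 0.11265611569255302
[[-0.2395 -0.0182  0.9707]
 [-0.006   0.9998  0.0172]
 [-0.9709 -0.0017 -0.2396]]
TCP [ 0.6158 -0.0275  0.2944] rot deg [-0.1778  0.1367  0.0535] delta mm in present axes [0.2651 0.1348 0.7958] world [ 0.7066  0.1469 -0.4483] in target axes [0.2633 0.1321 0.7969]
TCP [ 0.6493 -0.0268  0.2844] rot deg [-0.1808  6.9367  0.0429] delta mm in present axes [ 1.9386  0.2486 35.7672] world [ 34.251    0.8533 -10.4524] in target axes [-2.3953  0.1358 35.7401]
```

Contact with floor and lip, as for plate 1. Tilt back, release, retreat, and level the tool.

Request:
arm_command(motion=[[0, 0.5, 0, 12, 0, 2.3, 0], [0, 0, 0, 12, 0, 2.3, 0], [0, -1, 0, 12, 0, 2.3, 0], [0, 0, 0, 0, 0, 0, 0]])

```text
clock: 55.05
position: [0.649, -0.0271, 0.2841]
ee_rot: [-0.019, 1.939, 0.01]
force: [-0.5, -1.5, 11.3]
width: 0.108
```

```bash
python3 - <<'E'
from h import *
s=state();print(s["ft_torque"]);target(-.029,20.8,0,0)
E
```

```text
t 55.05 pos [ 0.649  -0.0271  0.2841] F [-0.4524 -1.5057 11.3277] w 0.10757262684541952
[[-0.3599 -0.0185  0.9328]
 [-0.0084  0.9998  0.0166]
 [-0.933  -0.0019 -0.36  ]]
[-0.294   0.1277  0.2338]
TCP [ 0.6493 -0.0268  0.2844] rot deg [-0.171  -0.3     0.0497] delta mm in present axes [-0.3949  0.2782  0.2152] world [0.3377 0.2851 0.2904] in target axes [-0.3935  0.2779  0.2181]
```

Request:
arm_command(motion=[[0, 0, 0, 0, 0, 0, 0], [30, 0, 0, 0, 0, 0, 0], [30, 0, 0, 0, 0, 0, 0], [30, 0, 0, 0, 0, 0, 0], [30, -20, 0, 0, 0, 0, 0]])

```text
clock: 55.68
position: [0.6544, -0.0272, 0.2998]
ee_rot: [-0.02, 1.944, 0.011]
force: [0.7, 0.4, 0.9]
width: 0.327
```

Request:
arm_command(motion=[[36, -50, 0, 0, 0, 0, 0], [36, -60, 0, 0, 0, 0, 0], [36, -20, 0, 0, 0, -10, 0], [36, -20, 0, 0, 0, -10.6, 0], [36, 0, 0, 0, 0, 0, 0]])

```text
clock: 56.3
position: [0.7053, -0.0255, 0.4446]
ee_rot: [-0.016, 1.577, 0.013]
force: [-0.3, -0.4, -0.7]
width: 0.396
```

```bash
python3 - <<'E'
from h import *
s=state();print(s["joints"])
lean(-.029);go([.438,.3240,.445],s)
E
```

```text
t 56.3 pos [ 0.7053 -0.0255  0.4446] F [-0.2922 -0.4094 -0.7358] w 0.39590664184056945
[[-0.0067 -0.0188  0.9998]
 [-0.0021  0.9998  0.0188]
 [-1.     -0.002  -0.0067]]
[ 0.2728  0.6141 -0.5647  1.2458  0.3204  1.376  -0.2525]
scene [(0.53, array([ 0.5406, -0.0308,  0.0078]))]
[(0.1, 14, np.float64(0.5809)), (0.12, 10, np.float64(0.589)), (0.14, 14, np.float64(0.5953))]
y occupied [-0.148 -0.14  -0.132 -0.124 -0.116 -0.108 -0.1   -0.092 -0.084 -0.076
 -0.068 -0.06  -0.052 -0.044 -0.036 -0.028 -0.02  -0.012 -0.004  0.004]
top [(0.85, array([ 0.5422, -0.0314,  0.0039]))]
[(0.03, 30, np.float64(0.5539)), (0.06, 33, np.float64(0.5644)), (0.09, 34, np.float64(0.5764)), (0.12, 37, np.float64(0.5866)), (0.15, 49, np.float64(0.5998))]
y occupied [-0.068 -0.06  -0.052 -0.044 -0.036 -0.028 -0.02  -0.012 -0.004  0.004]
tool delta mm [   0.6565  354.488  -260.6945]
```

Request:
arm_command(motion=[[36, 0, 20, -15, 0, 0, 0], [36, 0, 42, -31, 0, 0, 0], [36, 0, 42, -31, 0, 0, 0], [36, 0, 42, -31, 0, 0, 0], [36, 0, 42, -31, 0, 0, 0]])

```text
clock: 57.12
position: [0.5624, 0.1607, 0.4416]
ee_rot: [-0.017, 1.585, 0.013]
force: [0.3, 0.2, -0.3]
width: 0.391
```

Request:
arm_command(motion=[[36, 0, 42, -31, 0, 0, 0], [36, 0, 42, -31, 0, 0, 0], [36, 0, 42, -31, 0, 0, 0], [36, 0, 40, -29, 0, 0, 0], [36, 0, 0, 0, -9.7, 0, 0]])

```text
clock: 57.75
position: [0.4349, 0.3271, 0.4434]
ee_rot: [-0.156, 1.58, 0.155]
force: [0.9, -0.6, -0.1]
width: 0.392
```

Request:
arm_command(motion=[[36, 0, 0, 0, -9.7, 0, 0], [36, 0, 0, 0, -9.7, 0, 0], [36, 0, 0, 0, -9.7, 0, 0], [36, 0, 0, 0, -9.7, 0, 0], [36, 0, 0, 0, -9.7, 0, 0]])

```text
clock: 58.38
position: [0.4386, 0.3231, 0.4428]
ee_rot: [-0.809, 1.429, 0.815]
force: [0.5, 0.1, -0.1]
width: 0.392
```

Request:
arm_command(motion=[[36, 0, 0, 0, -9.7, 0, 0], [36, 0, 0, 0, -9.7, 0, 0], [36, 0, 0, 0, -9.7, 0, 0], [36, 0, 0, 0, -9.7, 0, 0], [36, 0, 0, 0, 0, 0, 0]])

```text
clock: 59.0
position: [0.4388, 0.3229, 0.4427]
ee_rot: [-1.306, 1.152, 1.321]
force: [-0.3, -0.1, -0.8]
width: 0.393
```

```bash
python3 - <<'E'
from h import *
s=state();print(s["joints"])
plates();go([.4385,.3243,.302],s)
E
```

```text
t 59.0 pos [0.4388 0.3229 0.4427] F [-0.2618 -0.1306 -0.8492] w 0.3933574369475336
[[-0.014  -0.9901 -0.1393]
 [-0.0032 -0.1393  0.9902]
 [-0.9999  0.0143 -0.0012]]
[ 0.0329  0.4979 -1.1094  1.6484  0.4496  1.2954  0.5525]
scene 137 [0.4283 0.3774 0.1577] [-0.9893 -0.1461] [0.0128 0.074 ]
scene 142 [0.436  0.3238 0.1574] [-0.9867 -0.1625] [0.0135 0.0723]
tool delta mm [140.7292  -1.9242   1.566 ]
```

Request:
arm_command(motion=[[36, 40, 0, 1.5, 0, 0, -0.8], [36, 45, 0, 0, 0, 0, 0], [36, 40, 0, 0, 0, 0, 0], [36, 15, 0, 0, 0, 0, 0], [36, 0, 0, 0, 0, 0, 0]])

```text
clock: 59.72
position: [0.4381, 0.3248, 0.3038]
ee_rot: [-1.313, 1.139, 1.309]
force: [0.4, -0.4, -0.3]
width: 0.39
```

Request:
arm_command(motion=[[0, 0, 0, 0, 0, 0, 0], [0, 0, 0, 0, 0, 0, 0], [0, 0, 0, 0, 0, 0, 0], [0, 0, 0, 0, 0, 0, 0]])

```text
clock: 60.22
position: [0.4383, 0.3249, 0.3047]
ee_rot: [-1.314, 1.136, 1.309]
force: [-0.5, -0.2, 6.6]
width: 0.105
```

```bash
python3 - <<'E'
from h import *
s=state()
E
```

```text
t 60.225 pos [0.4383 0.3249 0.3047] F [-0.4545 -0.244   6.597 ] w 0.10468497613792527
[[ 0.0047 -0.9901 -0.1401]
 [ 0.0007 -0.1401  0.9901]
 [-1.     -0.0048  0.0001]]
```

Request:
arm_command(motion=[[0, -15, 0, 0, 0, 0, 0], [0, -30, 0, 0, 0, 0, 0], [0, -40, 0, 0, 0, 0, 0], [0, -50, 0, 0, 0, 0, 0], [0, -35, 0, 0, 0, 0, 0]])

```text
clock: 60.85
position: [0.4369, 0.3249, 0.4767]
ee_rot: [-1.314, 1.135, 1.31]
force: [1.0, 0.5, -3.2]
width: 0.107
```

```bash
python3 - <<'E'
from h import *
s=state();target(.054,14,.002,.1)
E
```

```text
t 60.85 pos [0.4369 0.3249 0.4767] F [ 1.0463  0.4891 -3.1861] w 0.10653927418655873
[[ 0.0045 -0.99   -0.1411]
 [ 0.0012 -0.1411  0.99  ]
 [-1.     -0.0046  0.0006]]
TCP [0.616  0.0555 0.3944] rot deg [96.365  10.7353 12.0039] delta mm in present axes [  82.8513 -138.9261 -291.9749] world [ 179.1016 -269.3517  -82.3797] in target axes [  37.9782 -273.0435  188.1995]
```

Request:
arm_command(motion=[[0, 0, 0, 0, 9.7, 0, 0], [0, 0, 0, 0, 9.7, 0, 0], [0, 0, 0, 0, 9.7, 0, 0], [0, 0, 0, 0, 9.7, 0, 0], [0, 0, 0, 0, 9.7, 0, 0]])

```text
clock: 61.48
position: [0.437, 0.3247, 0.4745]
ee_rot: [-0.673, 1.461, 0.671]
force: [0.3, -0.0, -2.3]
width: 0.105
```

Request:
arm_command(motion=[[0, 0, 0, 0, 9.7, 0, 0], [0, 0, 0, 0, 9.7, 0, 0], [0, 0, 0, 0, 9.7, 0, 0], [0, 0, 0, 0, 9.7, 0, 0], [0, 0, 0, 0, 9.7, 0, 0]])

```text
clock: 62.1
position: [0.437, 0.3247, 0.4744]
ee_rot: [-0.011, 1.568, 0.011]
force: [0.4, -0.0, -2.5]
width: 0.106
```

Request:
arm_command(motion=[[0, 0, -25, 15, 0, 0, 0], [0, 0, -41, 26, 0, 0, 0], [0, 0, -41, 26, 0, 0, 0], [0, 0, -41, 26, 0, 0, 0], [0, 0, -41, 26, 0, 0, 0]])

```text
clock: 62.72
position: [0.5602, 0.1368, 0.475]
ee_rot: [-0.015, 1.567, 0.016]
force: [1.0, 0.4, -2.4]
width: 0.102
```

Request:
arm_command(motion=[[0, 0, -41, 26, 0, 0, 0], [0, 0, -41, 26, 0, 0, 0], [0, 0, 0, 0, 0, 7, 0], [0, 0, 0, 0, 0, 7, 0], [0, 0, 0, 0, 0, 0, 0]])

```text
clock: 63.35
position: [0.614, 0.0569, 0.474]
ee_rot: [-0.016, 1.812, 0.015]
force: [0.1, 0.2, -3.3]
width: 0.108
```

```bash
python3 - <<'E'
from h import *
s=state();target(.054,14,.003,.012,grip=.1405)
E
```

```text
t 63.35 pos [0.614  0.0569 0.474 ] F [ 0.0574  0.2394 -3.3352] w 0.10808954462380574
[[-0.2394 -0.019   0.9707]
 [-0.0033  0.9998  0.0187]
 [-0.9709  0.0013 -0.2394]]
TCP [0.6174 0.0555 0.3078] rot deg [-0.0914  0.1488 -0.0967] delta mm in present axes [160.5166  -1.6993  43.0423] world [   3.3903   -1.4268 -166.1553] in target axes [160.407   -1.4975  43.4565]
```

Request:
arm_command(motion=[[0, 40, -1.5, 11, 0, 0, 0], [0, 40, 0, 11, 0, 0, 0], [0, 40, 0, 11, 0, 0, 0], [0, 40, 0, 10, 0, 0, 0], [0, 0, 0, 0, 0, 0, 0]])

```text
clock: 63.98
position: [0.6161, 0.0552, 0.3069]
ee_rot: [-0.018, 1.814, 0.014]
force: [1.4, -1.3, -1.5]
width: 0.105
```

Request:
arm_command(motion=[[0, 5, 0, 1, 0, 0, 0], [0, 4, 0, 0.5, 0, 0, 0], [0, 0, 0, 0, 0, 0, 0]])

```text
clock: 64.35
position: [0.6166, 0.0556, 0.3007]
ee_rot: [-0.017, 1.81, 0.013]
force: [-0.2, -0.8, -2.7]
width: 0.108
```

```bash
python3 - <<'E'
from h import *
s=state();target(.054,14,0,0,grip=.1405)
E
```

```text
t 64.35 pos [0.6166 0.0556 0.3007] F [-0.1962 -0.7725 -2.678 ] w 0.10784770152101039
[[-0.2369 -0.0188  0.9713]
 [-0.0043  0.9998  0.0183]
 [-0.9715  0.0002 -0.237 ]]
TCP [0.6144 0.0555 0.2958] rot deg [-0.1175  0.2932 -0.0382] delta mm in present axes [ 5.2494 -0.048  -1.0256] world [-2.239  -0.0894 -4.8569] in target axes [ 5.2546 -0.0425 -0.9988]
```

Request:
arm_command(motion=[[0, 4.5, 0, 0, 0, 0, 0], [0, 1.5, 0, -1.5, 0, 0, 0], [0, 1, 0, -1.5, 0, 0, 0], [0, 0, 0, 0, 0, 0, 0]])

```text
clock: 64.85
position: [0.614, 0.0558, 0.2975]
ee_rot: [-0.016, 1.803, 0.014]
force: [5.2, -0.9, 18.4]
width: 0.106
```

```bash
python3 - <<'E'
from h import *
s=state();target(.054,14,0,0,grip=.1405);target(.054,20.8,0,0,grip=.1405)
E
```

```text
t 64.85 pos [0.614  0.0558 0.2975] F [ 5.2377 -0.9334 18.4166] w 0.10630907244835712
[[-0.23   -0.018   0.973 ]
 [-0.0034  0.9998  0.0177]
 [-0.9732  0.0007 -0.2301]]
TCP [0.6144 0.0555 0.2958] rot deg [-0.1525  0.6994 -0.0804] delta mm in present axes [ 1.5382 -0.2734  0.746 ] world [ 0.377  -0.2655 -1.6687] in target axes [ 1.5293 -0.2733  0.764 ]
TCP [0.6481 0.0562 0.2858] rot deg [-0.1476  7.4994 -0.0894] delta mm in present axes [ 3.5678 -0.1787 35.8768] world [ 34.0912   0.4445 -11.7261] in target axes [-1.1448 -0.2696 36.035 ]
```

Request:
arm_command(motion=[[0, 0.5, 0, 12, 0, 2.5, 0], [0, 0, 0, 12, 0, 2.5, 0], [0, -1, 0, 12, 0, 2.3, 0], [0, 0, 0, 0, 0, 0, 0]])

```text
clock: 65.35
position: [0.6477, 0.0567, 0.2862]
ee_rot: [-0.017, 1.937, 0.013]
force: [-0.3, -0.3, 13.5]
width: 0.11
```

```bash
python3 - <<'E'
from h import *
s=state();print(s["ft_torque"]);target(.054,20.8,0,0,grip=.142)
E
```

```text
t 65.35 pos [0.6477 0.0567 0.2862] F [-0.2714 -0.3153 13.4744] w 0.1102962317246281
[[-0.3584 -0.0185  0.9334]
 [-0.0056  0.9998  0.0177]
 [-0.9336  0.0011 -0.3584]]
[-0.2146  0.5689  0.1353]
TCP [0.6486 0.0562 0.2872] rot deg [-0.1073 -0.2024 -0.1101] delta mm in present axes [-1.2174 -0.469   0.5379] world [ 0.947  -0.4527  0.9432] in target axes [-1.2146 -0.4724  0.5413]
```

Request:
arm_command(motion=[[0, 0, 0, 0, 0, 0, 0], [30, 0, 0, 0, 0, 0, 0], [30, 0, 0, 0, 0, 0, 0], [30, 0, 0, 0, 0, 0, 0], [30, -20, 0, 0, 0, 0, 0]])

```text
clock: 65.97
position: [0.6532, 0.0559, 0.3015]
ee_rot: [-0.019, 1.942, 0.012]
force: [-1.0, -1.0, 0.4]
width: 0.324
```

Request:
arm_command(motion=[[36, -50, 0, 0, 0, 0, 0], [36, -60, 0, 0, 0, 0, 0], [36, -20, 0, 0, 0, -10, 0], [36, -20, 0, 0, 0, -10.6, 0], [36, 0, 0, 0, 0, 0, 0]])

```text
clock: 66.6
position: [0.7038, 0.0575, 0.4464]
ee_rot: [-0.015, 1.576, 0.015]
force: [-0.3, -0.4, 0.8]
width: 0.39
```

```bash
python3 - <<'E'
from h import *
s=state();print(s["joints"])
lean(.054);go([.430,.378,.445],s)
E
```

```text
t 66.6 pos [0.7038 0.0575 0.4464] F [-0.3051 -0.3742  0.8066] w 0.3897007357339786
[[-0.0051 -0.0192  0.9998]
 [ 0.0001  0.9998  0.0192]
 [-1.      0.0002 -0.005 ]]
[ 0.1536  0.6124 -0.5608  1.243   0.3152  1.3767 -0.3664]
scene []
[(0.1, 8, np.float64(0.5792)), (0.12, 9, np.float64(0.586)), (0.14, 13, np.float64(0.5935))]
y occupied [-0.148 -0.14  -0.132 -0.124 -0.116 -0.108 -0.1   -0.092 -0.084 -0.076
 -0.068 -0.06  -0.052 -0.044 -0.036 -0.028 -0.02  -0.012 -0.004  0.004
  0.02   0.028  0.036  0.044  0.052  0.06   0.068  0.076  0.084]
top [(0.71, array([0.5404, 0.0578, 0.0089]))]
[(0.03, 33, np.float64(0.5506)), (0.06, 39, np.float64(0.5626)), (0.09, 40, np.float64(0.5744)), (0.12, 43, np.float64(0.585)), (0.15, 49, np.float64(0.5979))]
y occupied [-0.148 -0.14  -0.132  0.02   0.028  0.036  0.044  0.052  0.06   0.068
  0.076  0.084]
tool delta mm [   2.8524  325.6818 -267.5561]
```

Request:
arm_command(motion=[[36, 0, 18, -15, 0, 0, 0], [36, 0, 40, -32, 0, 0, 0], [36, 0, 40, -32, 0, 0, 0], [36, 0, 40, -32, 0, 0, 0], [36, 0, 40, -32, 0, 0, 0]])

```text
clock: 67.42
position: [0.5571, 0.2334, 0.4435]
ee_rot: [-0.016, 1.584, 0.014]
force: [0.6, 0.8, 0.5]
width: 0.389
```

Request:
arm_command(motion=[[36, 0, 40, -32, 0, 0, 0], [36, 0, 40, -32, 0, 0, 0], [36, 0, 40, -32, 0, 0, 0], [36, 0, 28, -29, 0, 0, 0], [36, 0, 0, 0, -9.7, 0, 0]])

```text
clock: 68.05
position: [0.4271, 0.381, 0.4453]
ee_rot: [-0.155, 1.578, 0.155]
force: [1.4, -1.2, -0.7]
width: 0.394
```

Request:
arm_command(motion=[[36, 0, 0, 0, -9.7, 0, 0], [36, 0, 0, 0, -9.7, 0, 0], [36, 0, 0, 0, -9.7, 0, 0], [36, 0, 0, 0, -9.7, 0, 0], [36, 0, 0, 0, -9.7, 0, 0]])

```text
clock: 68.68
position: [0.4308, 0.3778, 0.4447]
ee_rot: [-0.808, 1.427, 0.814]
force: [0.4, -0.7, -0.7]
width: 0.39
```

Request:
arm_command(motion=[[36, 0, 0, 0, -9.7, 0, 0], [36, 0, 0, 0, -9.7, 0, 0], [36, 0, 0, 0, -9.7, 0, 0], [36, 0, 0, 0, -9.7, 0, 0], [36, 0, 0, 0, 0, 0, 0]])

```text
clock: 69.3
position: [0.4309, 0.3777, 0.4447]
ee_rot: [-1.306, 1.15, 1.32]
force: [-0.7, -0.1, 0.3]
width: 0.392
```

```bash
python3 - <<'E'
from h import *
s=state();print(s["joints"])
plates();go([.430,.378,.302],s)
E
```

```text
t 69.3 pos [0.4309 0.3777 0.4447] F [-0.7118 -0.1498  0.2958] w 0.3922240802449085
[[-0.0124 -0.9902 -0.1391]
 [-0.0017 -0.139   0.9903]
 [-0.9999  0.0125 -0.    ]]
[-0.0998  0.537  -1.0809  1.5809  0.4733  1.3244  0.4674]
scene 138 [0.4284 0.377  0.1577] [-0.9899 -0.142 ] [0.0145 0.0738]
tool delta mm [142.6815  -0.9178   0.4054]
```

Request:
arm_command(motion=[[36, 40, 0, 0.5, 0, 0, -0.7], [36, 45, 0, 0, 0, 0, 0], [36, 41, 0, 0, 0, 0, 0], [36, 16, 0, 0, 0, 0, 0], [36, 0, 0, 0, 0, 0, 0]])

```text
clock: 70.03
position: [0.4303, 0.3788, 0.3037]
ee_rot: [-1.312, 1.138, 1.31]
force: [0.9, -0.2, 0.2]
width: 0.39
```

Request:
arm_command(motion=[[0, 0, 0, 0, 0, 0, 0], [0, 0, 0, 0, 0, 0, 0], [0, 0, 0, 0, 0, 0, 0], [0, 0, 0, 0, 0, 0, 0]])

```text
clock: 70.53
position: [0.4305, 0.3787, 0.3048]
ee_rot: [-1.313, 1.135, 1.309]
force: [0.1, -1.5, 5.8]
width: 0.109
```

Request:
arm_command(motion=[[0, -15, 0, 0, 0, 0, 0], [0, -30, 0, 0, 0, 0, 0], [0, -40, 0, 0, 0, 0, 0], [0, -50, 0, 0, 0, 0, 0], [0, -35, 0, 0, 0, 0, 0]])

```text
clock: 71.15
position: [0.4292, 0.3787, 0.4771]
ee_rot: [-1.313, 1.133, 1.31]
force: [0.4, -0.8, -3.1]
width: 0.102
```

```bash
python3 - <<'E'
from h import *
s=state();target(.137,14,.002,.1)
E
```

```text
t 71.15 pos [0.4292 0.3787 0.4771] F [ 0.378  -0.7715 -3.1375] w 0.10220591671924842
[[ 0.0046 -0.99   -0.1411]
 [ 0.0033 -0.1411  0.99  ]
 [-1.     -0.005   0.0026]]
TCP [0.6143 0.1385 0.3944] rot deg [96.3785 10.8432 11.9227] delta mm in present axes [  82.811  -148.9904 -264.0811] world [ 185.1385 -240.1448  -82.7578] in target axes [  36.737  -243.9694  194.7408]
```

Request:
arm_command(motion=[[0, 0, 0, 0, 9.7, 0, 0], [0, 0, 0, 0, 9.7, 0, 0], [0, 0, 0, 0, 9.7, 0, 0], [0, 0, 0, 0, 9.7, 0, 0], [0, 0, 0, 0, 9.7, 0, 0]])

```text
clock: 71.78
position: [0.4293, 0.3785, 0.4748]
ee_rot: [-0.671, 1.46, 0.672]
force: [-2.0, 0.1, -2.4]
width: 0.107
```

Request:
arm_command(motion=[[0, 0, 0, 0, 9.7, 0, 0], [0, 0, 0, 0, 9.7, 0, 0], [0, 0, 0, 0, 9.7, 0, 0], [0, 0, 0, 0, 9.7, 0, 0], [0, 0, 0, 0, 9.7, 0, 0]])

```text
clock: 72.4
position: [0.4292, 0.3785, 0.4747]
ee_rot: [-0.009, 1.568, 0.013]
force: [0.1, 0.5, -2.5]
width: 0.106
```

Request:
arm_command(motion=[[0, 0, -22, 16, 0, 0, 0], [0, 0, -37, 27, 0, 0, 0], [0, 0, -37, 27, 0, 0, 0], [0, 0, -37, 27, 0, 0, 0], [0, 0, -37, 27, 0, 0, 0]])

```text
clock: 73.03
position: [0.5572, 0.2098, 0.475]
ee_rot: [-0.014, 1.567, 0.017]
force: [0.2, -0.1, -1.9]
width: 0.107
```

Request:
arm_command(motion=[[0, 0, -37, 27, 0, 0, 0], [0, 0, -37, 27, 0, 0, 0], [0, 0, 0, 0, 0, 7, 0], [0, 0, 0, 0, 0, 7, 0], [0, 0, 0, 0, 0, 0, 0]])

```text
clock: 73.65
position: [0.6128, 0.1378, 0.4739]
ee_rot: [-0.015, 1.812, 0.016]
force: [0.5, 0.5, -2.7]
width: 0.107
```

```bash
python3 - <<'E'
from h import *
s=state();target(.137,14,.003,.012,grip=.142)
E
```

```text
t 73.65 pos [0.6128 0.1378 0.4739] F [ 0.5053  0.4699 -2.6655] w 0.10738403629384106
[[-0.2392 -0.0187  0.9708]
 [-0.0019  0.9998  0.0188]
 [-0.971   0.0026 -0.2392]]
TCP [0.616  0.1385 0.3093] rot deg [-0.0888  0.1592 -0.1781] delta mm in present axes [159.0288   0.2113  42.5246] world [   3.2329    0.7072 -164.5831] in target axes [158.9087   0.6393  42.9669]
```

Request:
arm_command(motion=[[0, 40, 0, 11, 0, 0, 0], [0, 40, 0, 11, 0, 0, 0], [0, 40, 0, 11, 0, 0, 0], [0, 39, 0, 10, 0, 0, 0], [0, 0, 0, 0, 0, 0, 0]])

```text
clock: 74.28
position: [0.6151, 0.1378, 0.3076]
ee_rot: [-0.017, 1.814, 0.015]
force: [0.6, -0.4, -1.7]
width: 0.11
```

Request:
arm_command(motion=[[0, 5, 0, 1, 0, 0, 0], [0, 4, 0, 0.5, 0, 0, 0], [0, 0, 0, 0, 0, 0, 0]])

```text
clock: 74.65
position: [0.6155, 0.1383, 0.3014]
ee_rot: [-0.016, 1.81, 0.015]
force: [-0.4, -0.9, -1.8]
width: 0.107
```

```bash
python3 - <<'E'
from h import *
s=state();target(.137,14,0,0,grip=.142)
E
```

```text
t 74.65 pos [0.6155 0.1383 0.3014] F [-0.3685 -0.9439 -1.7742] w 0.10660468014988665
[[-0.237  -0.0188  0.9713]
 [-0.0027  0.9998  0.0187]
 [-0.9715  0.0018 -0.237 ]]
TCP [0.613  0.1385 0.2973] rot deg [-0.094   0.2884 -0.1285] delta mm in present axes [ 4.5667  0.272  -1.4865] world [-2.5314  0.2317 -4.0837] in target axes [ 4.5735  0.2846 -1.463 ]
```

Request:
arm_command(motion=[[0, 4, 0, -0.5, 0, 0, 0], [0, 1, 0, -1.5, 0, 0, 0], [0, 0.7, 0, -1.5, 0, 0, 0], [0, 0, 0, 0, 0, 0, 0]])

```text
clock: 75.15
position: [0.6117, 0.1385, 0.2975]
ee_rot: [-0.015, 1.807, 0.016]
force: [2.7, 1.0, 5.2]
width: 0.104
```

```bash
python3 - <<'E'
from h import *
s=state();target(.137,14,0,0,grip=.142);target(.137,20.8,0,0,grip=.142)
E
```

```text
t 75.15 pos [0.6117 0.1385 0.2975] F [2.6912 1.0273 5.1991] w 0.1035339964463772
[[-0.2342 -0.0184  0.972 ]
 [-0.0015  0.9998  0.0186]
 [-0.9722  0.0029 -0.2341]]
TCP [0.613  0.1385 0.2973] rot deg [-0.101   0.4594 -0.1961] delta mm in present axes [-0.1095 -0.0452  1.3383] world [ 1.3273 -0.0202 -0.207 ] in target axes [-0.1201 -0.048   1.3373]
TCP [0.6469 0.1392 0.2872] rot deg [-0.0893  7.2594 -0.2019] delta mm in present axes [ 1.785   0.0148 36.6548] world [ 35.2112   0.6933 -10.3176] in target axes [-2.861  -0.0443 36.5865]
```

Request:
arm_command(motion=[[0, 0.5, 0, 12, 0, 2.4, 0], [0, 0, 0, 12, 0, 2.4, 0], [0, -1, 0, 12, 0, 2.4, 0], [0, 0, 0, 0, 0, 0, 0]])

```text
clock: 75.65
position: [0.646, 0.1389, 0.2865]
ee_rot: [-0.016, 1.938, 0.014]
force: [-0.9, -0.9, 3.9]
width: 0.106
```

```bash
python3 - <<'E'
from h import *
s=state();print(s["ft_torque"]);target(.137,20.8,0,0,grip=.142)
E
```

```text
t 75.65 pos [0.646  0.1389 0.2865] F [-0.8579 -0.9329  3.8928] w 0.10593920342975127
[[-0.3588 -0.0184  0.9332]
 [-0.0046  0.9998  0.0179]
 [-0.9334  0.0022 -0.3588]]
[-0.0185 -0.3578  0.065 ]
TCP [0.6469 0.1392 0.2872] rot deg [-0.0937 -0.2254 -0.1684] delta mm in present axes [-0.9541  0.2737  0.6193] world [0.9153 0.2891 0.669 ] in target axes [-0.9525  0.2699  0.6235]
```

Request:
arm_command(motion=[[0, 0, 0, 0, 0, 0, 0], [30, 0, 0, 0, 0, 0, 0], [30, 0, 0, 0, 0, 0, 0], [30, 0, 0, 0, 0, 0, 0], [30, -20, 0, 0, 0, 0, 0]])

```text
clock: 76.28
position: [0.652, 0.1386, 0.3038]
ee_rot: [-0.018, 1.94, 0.013]
force: [0.0, -0.4, -0.2]
width: 0.326
```

Request:
arm_command(motion=[[36, -50, 0, 0, 0, 0, 0], [36, -60, 0, 0, 0, 0, 0], [36, -20, 0, 0, 0, -10, 0], [36, -40, 0, 0, 0, -10.6, 0], [36, 0, 40, 0, 0, 0, 0]])

```text
clock: 76.9
position: [0.707, 0.1767, 0.471]
ee_rot: [-0.009, 1.566, 0.011]
force: [-0.1, 1.1, -1.0]
width: 0.389
```

Request:
arm_command(motion=[[36, 0, 50, -40, 0, 0, 0], [36, 0, 50, -40, 0, 0, 0], [36, 0, 50, -40, 0, 0, 0], [36, 0, 50, -40, 0, 0, 0], [36, 0, 0, 0, 0, 0, 0]])

```text
clock: 77.53
position: [0.541, 0.3772, 0.4679]
ee_rot: [-0.019, 1.579, 0.026]
force: [0.1, 0.1, 0.0]
width: 0.393
```

```bash
python3 - <<'E'
from h import *
s=state()
for y in(-.112,-.029,.054,.137): print(y);lean(y)
for c in("scene","top"):
  im=get_image(c);save(im,"f"+c,None,1.5)
  for t in("pot","lid","mat","regulator_grip","oil_tub","brush","dye_jar","wick_spool","tab_tin"): print(c,t,[(round(d["p"],2),np.round(d["point"],4)) for d in pinpoint(c,t)][:2])
E
```

```text
t 77.525 pos [0.541  0.3772 0.4679] F [0.1156 0.1364 0.0181] w 0.3933646572930908
[[-0.0087 -0.029   0.9995]
 [ 0.0044  0.9996  0.029 ]
 [-1.      0.0047 -0.0085]]
-0.112
scene [(0.86, array([ 0.5418, -0.111 ,  0.0028]))]
[(0.1, 13, np.float64(0.5828)), (0.12, 15, np.float64(0.5907)), (0.14, 19, np.float64(0.5971))]
y occupied [-0.148 -0.14  -0.132 -0.124 -0.116 -0.108 -0.1   -0.092 -0.084 -0.068
 -0.06  -0.052 -0.044 -0.036 -0.028 -0.02  -0.012 -0.004  0.004  0.02
  0.028  0.036  0.044  0.052  0.06   0.068  0.076  0.084  0.1    0.108
  0.116  0.124  0.132  0.14   0.148  0.156  0.164  0.172]
top [(0.65, array([ 0.543 , -0.1125,  0.0008]))]
[(0.03, 32, np.float64(0.5548)), (0.06, 35, np.float64(0.5659)), (0.09, 36, np.float64(0.5773)), (0.12, 33, np.float64(0.5877)), (0.15, 57, np.float64(0.6015))]
y occupied [-0.148 -0.14  -0.132 -0.124 -0.116 -0.108 -0.1   -0.092 -0.084 -0.076
 -0.068 -0.06  -0.052 -0.044 -0.036 -0.028 -0.02  -0.012 -0.004  0.004
  0.02   0.028  0.036  0.044  0.052  0.06   0.068  0.076  0.084  0.092
  0.1    0.108  0.116  0.124  0.132  0.14   0.148  0.156  0.164  0.
[... 3147 characters left out ...]
.0251,  0.0013]))]
scene dye_jar [(0.9, array([ 0.7223, -0.1719, -0.0027])), (0.41, array([0.4368, 0.0824, 0.0068]))]
scene wick_spool [(0.66, array([ 0.5813,  0.2854, -0.0001]))]
scene tab_tin [(0.55, array([ 0.3635, -0.2048,  0.0017]))]
top pot []
top lid [(0.63, array([0.4411, 0.0798, 0.085 ]))]
top mat []
top regulator_grip [(0.61, array([ 0.3998, -0.3729,  0.0907]))]
top oil_tub [(0.86, array([ 0.7389,  0.1202, -0.0017]))]
top brush [(0.9, array([ 0.7398, -0.034 ,  0.0003]))]
top dye_jar [(0.54, array([ 0.7262, -0.17  ,  0.0024]))]
top wick_spool [(0.53, array([ 0.5425, -0.0327,  0.0063])), (0.52, array([0.5825, 0.2868, 0.0012]))]
top tab_tin [(0.53, array([ 0.3628, -0.2027,  0.0015]))]
```

View pics/fscene.png

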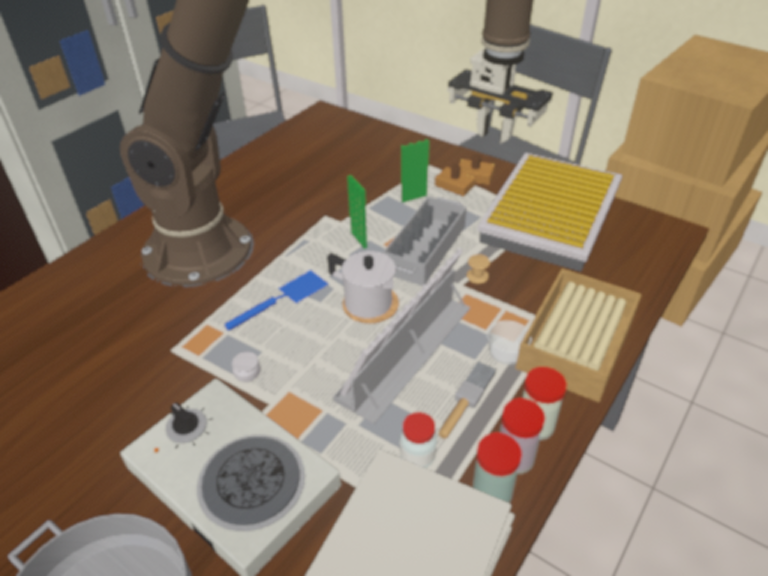

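View pics/ftop.png

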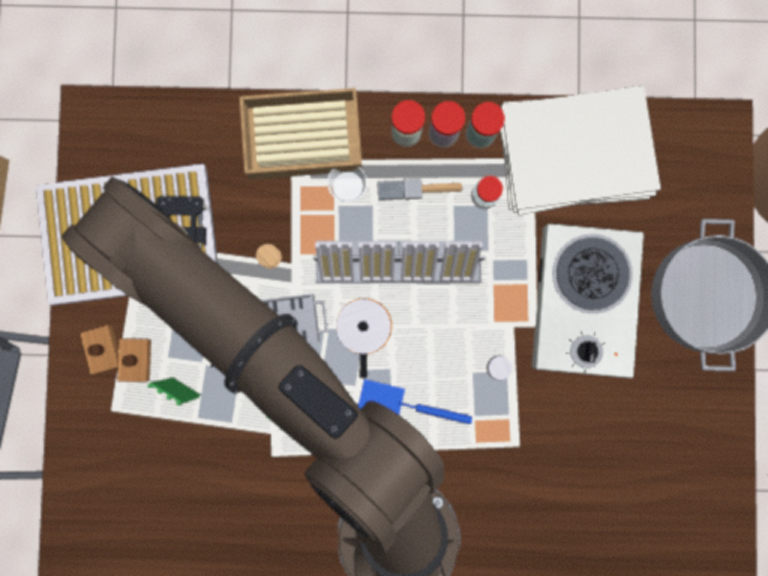

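The final pictures show four plates leaning side by side, grooves to the robot (top view, columns 320–480, row 262). The trough is empty, the lidded pot is on the mat (362,327), and the green look-alikes and bystanders are in place. Handing in.

```bash
python3 -c "
from cell import arm
print(arm.sign_off())"
```

```text
the job is handed in; nothing more can be done
None
```

The job is done and handed in at about 80 s on the robot's clock, against the 210 s limit. The sign-off reports no verdict.

**What I did**
- **Regulator:** I turned it about 200° anticlockwise to its stop while the pot was still on the plate. The twisting resistance rose at the stop, and afterwards the pointer stood near the off tick.
- **Pot and lid:** The first time I put the pot down, its handle caught, it seems on the trough's wire handle. The pot stood tilted by about 8–10° and pressed down with about 50 N through the held pot. I re-gripped it, levelled it and put it down again with its handle turned towards the robot. Then I put the lid on.
- **Plates:** I moved all four from the trough into the draining stand. Each foot was brought to the lip until I felt contact, then the plate was tilted back onto the board.

**Last checks**
- **Pot and lid:** the rim is level after placing, about 95 mm above the table. The lid's origin is at about 88 mm, which is the seated height. The pot is about 2–3 mm from the middle of the mat.
- **Plates:** all four lean at about 21°, with gaps between them and the grooved faces towards the robot. The trough is empty.
- **Other things:** the five listed bystanders are within a few millimetres of where they were at the start. Both green look-alikes still stand in the last scene view; the arm hides one of them in the last top view.

**Disagreements**
- The networks put the hot plate's direction anywhere from −2° to −6°, so the pointer's match to off is good to a few degrees. I rely on the felt stop.
- In the last pictures the networks missed the pot and mat in the top view, and two plates in the scene view. The depth readings and the pictures showed them in place.

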